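# Knock the swollen transit wedges out of the bench scale and close its battery bay

## Task

Wooden transit wedges, swollen tight, still lock the spider of the bench scale: stand the jar that is on the spider upright on the bench, then knock every wedge loose along its gap with the white block, not touching a wedge with the fingers until it is loose, lift the wedges out and lay them and the block in the steel tray. Refit the battery cover on the console, lower lip hooked under the ledge, then swung shut and flush. Last, as a check, stand the larger brass weight upright on the middle of the spider; leave the smaller one where it is.

Things in the scene. Friction and masses are not known exactly. Their poses are not given: they have to be found in the camera images.
- scale: Bench scale, pan off, fixed. Origin: middle of the spider, at bench level; x to the rear, y left. Cast base: flat top 30 mm up, x -118..75, y -153..126 mm. Spider: steel cross, top 56 mm up, arms 68 mm wide, to x -62..62, y -70..70; corners between its arms are open. Buffers and bosses at the gaps are 56 mm high. Console at the right: x -70..75, y -243..-153, to 72 mm high.
- gap_left (a point): Middle of the left gap, on the base. The gap, 72 mm long, runs along the scale's x between a sprung rubber buffer on the spider's arm and a 14 mm thick boss on the base; it is 25.5 mm wide at the mouth where the block enters, 29 mm at the one where the wedge leaves. The corner beyond is open.
- gap_right (a point): Middle of the right gap, on the base. The gap, 72 mm long, runs along the scale's x between a sprung rubber buffer on the spider's arm and a 14 mm thick boss on the base; it is 25.5 mm wide at the mouth where the block enters, 29 mm at the one where the wedge leaves. The corner beyond is open.
- gap_front (a point): Middle of the front gap, on the base. The gap, 72 mm long, runs along the scale's y between a sprung rubber buffer on the spider's arm and a 14 mm thick boss on the base; it is 25.5 mm wide at the mouth where the block enters, 29 mm at the one where the wedge leaves. The corner beyond is open.
- bay: Battery bay on the console, sloping 5 degrees to the front; its frame is the pose the shut cover's frame takes (x to the rear, up the slope; z out of the face). Recess x -38..39, y -40.5..40.5 mm; shelves at z = 0 carry the plate. Ledge on the lower side: z 0.5..4 mm, its edge at x = -38 mm, with a pocket 19 mm deep and 14 mm high under it. Walls end flush with the shut cover's top, z = 4 mm.
- cover: Grey battery cover, 120 g. Origin: centre of its plate's underside (70 x 76 x 4 mm), 4 mm over the bench at first; z out of the outer face. Lip: tongue 50 mm wide, 13 mm out from the -x edge, z -4..-1.2. Rib under the plate at x = 22, to z = -4. Pull bar to grip: x 3..13, y -22..22, z 4..28. Enters tongue first, rear raised 10 to 20 degrees; its weight keeps it shut.
- wedge_left: Wooden wedge in the left gap, or absent. 66 mm long (x), 26 high, 26.3 wide at -x, 29.4 at +x. Origin: centre of its underside, 30 mm over the bench. It is knocked out towards its +x. At first its wide end is level with the gap's end, the narrow one 6 mm inside. It sticks with 5 to 15 N, is loose after 13 mm; after 30 mm its wide end can be gripped across and lifted straight up.
- wedge_right: Wooden wedge in the right gap, or absent. 66 mm long (x), 26 high, 26.3 wide at -x, 29.4 at +x. Origin: centre of its underside, 30 mm over the bench. It is knocked out towards its +x. At first its wide end is level with the gap's end, the narrow one 6 mm inside. It sticks with 5 to 15 N, is loose after 13 mm; after 30 mm its wide end can be gripped across and lifted straight up.
- wedge_front: Wooden wedge in the front gap, or absent. 66 mm long (x), 26 high, 26.3 wide at -x, 29.4 at +x. Origin: centre of its underside, 30 mm over the bench. It is knocked out towards its +x. At first its wide end is level with the gap's end, the narrow one 6 mm inside. It sticks with 5 to 15 N, is loose after 13 mm; after 30 mm its wide end can be gripped across and lifted straight up.
- block: White plastic knocking block in the tray, a plain square bar, 116 (x) x 20 x 20 mm, 80 g. Origin: centre of its underside. Gripped across at mid-length, it enters a gap end first (its end must go about 37 mm into the gap to drive a wedge 31 mm; its other end then stands well out of the gap).
- tray: Steel tray, loose, 236 (x) x 256 (y) x 42 mm, 0.85 kg. Origin: centre of its underside. Flat floor inside about x +-85, y +-93 mm, 2 to 6 mm above the bench.
- jar: Brownish-green spice jar with a black lid, 52 mm in diameter, 85 mm high. Origin: centre of its underside. It stands on the spider, in the way of the hand and block.
- brass_weight: The larger brass scale weight with knob, 40 mm across, 43 mm high, 250 g, round, at the right on the bench. Origin: centre of its underside.
- small_weight: The smaller brass weight, 33 mm across, 36 mm high, beside the larger one. Leave alone.
Mind the look-alikes: they are no part of the job. Leave any black look-alike of the brass_weight alone.

How it is judged:
By the outcome, as a careful person would: the job done as asked, in the order asked, and still so for the second after the job is handed in, with the robot touching nothing.
Of wedge_left, wedge_right, wedge_front only 2 to 3 are there at a start; the rules pass over those that are not, and their reading is None.
At some moment in a run one of tray, cover, block may be knocked a few centimetres aside while the robot is not near it.
Once in a run the grip may slacken for a moment while it holds something.
It also fails if it takes over 210 s, if anything falls off the work surface, if the arm or the gripper's body presses on something with over 40 N, if the wrist force passes 120 N, or if a joint passes its speed limit or range.

## Robot

A 6-joint arm with a two-finger parallel gripper is mounted at the origin on the work surface; the furniture and walls round the work are solid. World frame = base frame: x ahead of the robot, y to its left, z up, the work surface at z = 0. Lengths are in m, angles in degrees, forces in N, time in s.
With the tool pointing down it reaches from about 0.4 to 0.825 m from the base axis. Payload 7 kg.
Tool frame: the origin (TCP) lies midway between the tips of the shut fingers; the grasp point (between the pads) lies 19 mm behind it; z points along the fingers, y is the line along which they close (so a half turn about z gives the same grasp; the last joint's range is limited). The gripper opens to 88 mm and grips with 3 to 60 N. Pads are 19 mm wide; open, the fingers measure 130 mm over their backs; the gripper's body (78 mm by 193 mm) begins 47 mm behind the grasp point.
Start: joints at [88.757, 20.546, 0.682, 0, -70.136, -16.507], TCP at [0.206, 0.643, 0.227] pointing down, gripper open.
Joint ranges: [-176.03, 176.03], [-82.01, 121.73], [-58.28, 71.71], [-173.87, 95.51], [-174.79, -0.11], [-173.66, 173.66]. Speed limits (degrees/s): [136.94, 136.94, 172.46, 180, 180, 180].

## Interface

Orientations are given as [roll, pitch, yaw] about the fixed x, y, z axes, in that order (R = Rz(yaw) Ry(pitch) Rx(roll)).
In Python, from plant import r gives the robot as it stands.
- The arm moves only by the tool carry_out, never from a script. Its argument "deltas" is a list of rows, each a list of 3 entries, a list of its own where there are three numbers: the opening, from 0 (shut) to 1 (fully open), then the shift along the tool's x, y, z in mm, then the turn, a rotation vector about the tool's x, y, z in rad. In form: [[gripper, [tx, ty, tz], [rx, ry, rz]], ...]. A call has 1 to 12 rows; each row is the pose to reach, as a shift and turn from the pose commanded when the call began, along the tool's axes at that moment; what a row does not reach only later rows make up. A row lasts 1/10 s, in which the tool goes at most 50 mm and 8.59 degrees, less where a joint would pass 70% of its speed; a pose out of reach is approached as far as the arm can. A call with a gripper value outside its range is refused whole. The fingers move at their own pace and stop on an object; "squeeze" is the grip in N (left out, the last holds). Time passes only in rows, so rows that repeat a pose let the fingers close. It gives the time, the measured TCP pose, the force, the opening and the grip force at its end, in the units of the state.
- r.get_state(): the state, without advancing time (a new reading comes with each control period).
- r.capture(name): name is "scene" or "top" or "wrist"; returns (picture, depth): 480x640x3 uint8, red, green, blue; 480x640 float32, m along the optical axis (not along the pixel's ray), 0 where there is no reading.
- r.get_calibration(name): a dict with "fov_y" (degrees; the focal length in pixels is half the picture's height over the tangent of half this angle, whatever the lens; pixels are square), "cx", "cy" (the principal point, pixels), "view" (4x4, takes a point from world to camera coordinates). Camera axes: x right, y down, z forward; pixel columns grow to the right and rows downward; lengths in m; the calibration is good to about 2 mm. A picture is of the moment at which its call begins: read the wrist's pose just before it. get_calibration takes no time and is no camera call; for the wrist camera it gives the pose at the moment of the call.
- r.close_job(): hands the job in; it is judged then, once.
The state is a dict: "time_s": time; "joints": joint angles; "qd": joint speeds; "joint_torque": joint torques, N m; "tcp_pos": TCP position; "eef_rot": TCP orientation; "contact_force": force on the tool from outside, world axes, zero at the start; "moment": the same for the moment, N m; "gripper_width": finger opening in m; "gripper_force": force on a finger pad.
Only numpy, scipy, OpenCV 4.12 (cv2) and the standard library are available. Lean on these libraries where they do the work, as an engineer would, in place of code of your own. Each camera call takes 0.05 s, during which the arm holds its last target. There are 200 camera calls.

## Working session

There is one attempt and no reset: what is moved stays moved. The work goes in short steps, Python scripts to look and compute and a tool call to move; the robot and the scene stay as the last step left them, time stands still between calls to the robot, and variables do not carry over. Pictures are saved under pics/ and viewed, at most 14 in all, crops included, and the job is handed in when it is done.

Besides the shell and the picture viewer there is one more tool, called after "Request:" as a command line: name --argument value ..., lists and objects as JSON in quotes. carry_out: Moves the arm, as the interface text tells. Its arguments: {"type":"object","properties":{"deltas":{"type":"array"},"squeeze":{"type":"number"}},"required":["deltas"]}

```bash
mkdir -p pics; ls; cat > h.py <<'E'
import numpy as np, cv2
from plant import r
from scipy.spatial.transform import Rotation as R
def cap(n,fn=None):
    c=r.get_calibration(n); im,d=r.capture(n)
    f=240/np.tan(np.radians(c["fov_y"])/2)
    if fn: cv2.imwrite("pics/"+fn,im[:,:,::-1])
    v,u=np.mgrid[:480,:640]
    P=np.stack([(u-c["cx"])/f*d,(v-c["cy"])/f*d,d,np.ones_like(d)],-1)@np.linalg.inv(np.array(c["view"])).T
    P=P[...,:3]; P[d==0]=np.nan
    return im,P
E
python3 - <<'E'
from h import *
s=r.get_state(); print(s)
for n in("scene","top"):
    im,P=cap(n,n+"0.png"); np.savez(n+"0.npz",im=im,P=P); print(r.get_calibration(n))
E
```

```text
pics
{'time_s': 0.0, 'joints': array([ 8.87555753e+01,  2.05895296e+01,  6.34101002e-01, -2.33353498e-02,
       -7.01354346e+01, -1.65067672e+01]), 'qd': array([ 0.02445016,  0.03325282,  0.13044943,  0.01968206, -0.02273259,
       -0.15534055]), 'joint_torque': array([-1.27164363e-03, -5.82710016e+01,  2.93047893e+01,  6.99743852e+00,
        6.81135280e-03, -1.60322097e-04]), 'tcp_pos': array([0.20565482, 0.64238875, 0.22563657]), 'eef_rot': array([ 1.79906648e+02, -4.78700196e-03, -1.77591347e+01]), 'contact_force': array([ 0.08733968, -0.57226178,  0.92349022]), 'moment': array([-0.02749743, -0.02042165,  0.02859568]), 'gripper_force': 0.0, 'gripper_width': 0.08751363526979616}
{'fov_y': 48.601900595002114, 'cx': 318.01763523744097, 'cy': 234.54178715109444, 'view': array([[-9.99810982e-01,  1.49746090e-02,  1.24000697e-02,
         3.63677389e-01],
       [-1.46768177e-03,  5.77838694e-01, -8.16149673e-01,
         5.92500746e-02],
       [-1.93867623e-02, -8.16013606e-01, -5.77707494e-01,
         1.47446470e+00],
       [ 0.00000000e+00,  0.00000000e+00,  0.00000000e+00,
         1.00000000e+00]])}
{'fov_y': 53.55650049048009, 'cx': 322.63065975248566, 'cy': 240.36326889536102, 'view': array([[-0.00697389, -0.99978471,  0.01954198,  0.01322857],
       [-0.99603401,  0.00521162, -0.08882054,  0.37377817],
       [ 0.08869957, -0.0200839 , -0.99585592,  1.13152928],
       [ 0.        ,  0.        ,  0.        ,  1.        ]])}
```

View pics/top0.png

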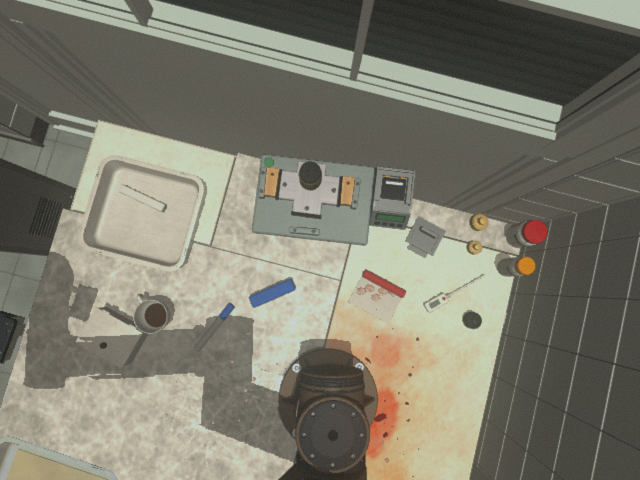

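View pics/scene0.png

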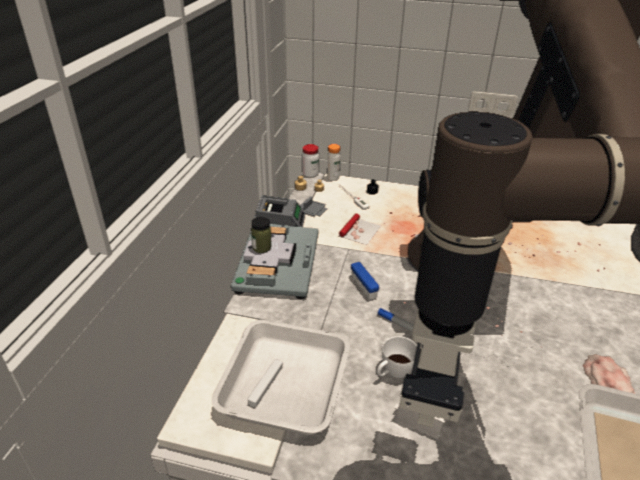

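```bash
python3 - <<'E'
from h import *
z=np.load("top0.npz"); im,P=z["im"],z["P"]
for n,(u,v) in dict(trayc=(145,212),block1=(124,186),block2=(165,208),jar=(310,172),wl=(270,182),wr=(347,190),front=(305,230),spider=(310,200),baseFL=(256,230),baseFR=(364,240),baseRL=(264,160),cover=(427,235),bay=(397,187),big=(479,221),small=(474,247),mug=(150,315),grip=(75,295),black=(472,320),bench=(300,260),red=(533,232)).items():
    print(n,np.round(P[v,u]*1000))
cv2.imwrite("pics/c0.png",cv2.resize(im[140:260,230:430,::-1],None,fx=4,fy=4,interpolation=cv2.INTER_CUBIC)[:480,:800])
r_=r.get_calibration("wrist"); s=r.get_state()
from scipy.spatial.transform import Rotation as R
T=np.eye(4);T[:3,:3]=R.from_euler("xyz",s["eef_rot"],degrees=True).as_matrix();T[:3,3]=s["tcp_pos"]
print(np.round(r_["view"]@T,3),r_["fov_y"])
E
```

```text
trayc [447. 444.   2.]
block1 [507. 487.  25.]
block2 [455. 392.  14.]
jar [512.  40. 143.]
wl [509. 135.  56.]
wr [489. -46.  57.]
front [394.  53.  61.]
spider [465.  41.  57.]
baseFL [398. 170.  31.]
baseFR [373. -87.  32.]
baseRL [568. 151.  31.]
cover [ 387. -245.    7.]
bay [ 496. -165.   54.]
big [ 416. -362.   43.]
small [ 355. -351.   32.]
mug [199. 420.  19.]
grip [247. 606.   0.]
black [ 183. -337.   42.]
bench [327.  66.   3.]
red [ 383. -462.  104.]
[[-0.     1.     0.001  0.001]
 [-0.963 -0.    -0.271  0.028]
 [-0.271 -0.001  0.963  0.172]
 [ 0.     0.     0.     1.   ]] 61.210704249239875
```

View pics/c0.png

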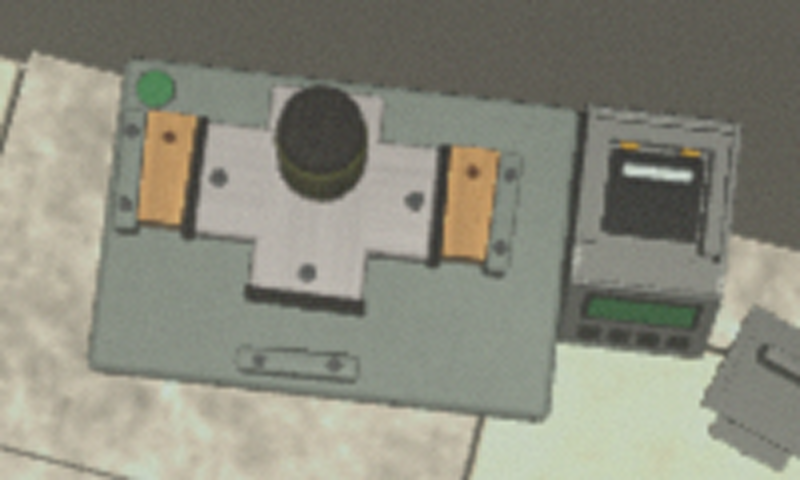

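```bash
cat >> h.py <<'E'
import json
def Rd(yaw,tilt=None): return R.from_euler("xyz",[180,0,yaw],degrees=True)
def getcmd():
    try: c=json.load(open("cmd.json"))
    except Exception: c=dict(p=[0.206,0.643,0.227],q=R.from_euler("xyz",[180,0,-17.75],degrees=True).as_quat().tolist())
    return np.array(c["p"]),R.from_quat(c["q"])
def plan(wps,step=45,ang=8):
    """wps: (grip,pos m,Rotation,settle_rows[,step]) -> rows by call; stores final commanded pose"""
    p,q=getcmd(); calls=[]; rows=[]; p0,q0=p,q
    def flush():
        nonlocal rows,p0,q0
        if rows:
            calls.append(rows); t=np.array(rows[-1][1])/1e3; v=rows[-1][2]
            p0,q0=p0+q0.apply(t),q0*R.from_rotvec(v); rows=[]
    for w in wps:
        g,pt,qt,ns=w[:4]; st=w[4] if len(w)>4 else step
        pt=np.array(pt,float); rv=(q.inv()*qt).as_rotvec()
        n=max(1,int(np.ceil(np.linalg.norm(pt-p)*1e3/st)),int(np.ceil(np.degrees(np.linalg.norm(rv))/ang)))
        for k in list(range(1,n+1))+[n]*ns:
            if len(rows)==12: flush()
            pk=p+(pt-p)*k/n; qk=q*R.from_rotvec(rv*k/n)
            rows.append([g,[round(float(x),1) for x in q0.inv().apply(pk-p0)*1e3],[round(float(x),3) for x in (q0.inv()*qk).as_rotvec()]])
        p,q=pt,qt
    flush()
    json.dump(dict(p=p0.tolist(),q=q0.as_quat().tolist()),open("cmd.json","w"))
    for c in calls: print(json.dumps(c).replace(" ",""))
E
python3 - <<'E'
from h import *
P=np.load("top0.npz")["P"]
for u in (120,220,300,400):
    print(u,[tuple(np.round(P[v,u]*1000).astype(int)) for v in range(90,180,12)])
for u,v in((235,240),(228,235),(205,255),(225,265),(240,200),(250,260),(210,240)): print(u,v,np.round(P[v,u]*1e3))
plan([(1,[.35,.35,.36],Rd(-12),0),(1,[.50,0.0,.36],Rd(-6),3)])
E
```

```text
120 [(np.int64(853), np.int64(611), np.int64(-234)), (np.int64(852), np.int64(649), np.int64(-329)), (np.int64(852), np.int64(692), np.int64(-436)), (np.int64(663), np.int64(512), np.int64(0)), (np.int64(631), np.int64(508), np.int64(5)), (np.int64(599), np.int64(505), np.int64(10)), (np.int64(563), np.int64(495), np.int64(34)), (np.int64(542), np.int64(508), np.int64(0))]
220 [(np.int64(760), np.int64(268), np.int64(-12)), (np.int64(764), np.int64(286), np.int64(-102)), (np.int64(771), np.int64(307), np.int64(-212)), (np.int64(778), np.int64(332), np.int64(-343)), (np.int64(788), np.int64(363), np.int64(-500)), (np.int64(795), np.int64(398), np.int64(-679)), (np.int64(571), np.int64(263), np.int64(2)), (np.int64(540), np.int64(262), np.int64(6))]
300 [(np.int64(684), np.int64(60), np.int64(173)), (np.int64(706), np.int64(64), np.int64(48)), (np.int64(708), np.int64(66), np.int64(-39)), (np.int64(708), np.int64(69), np.int64(-134)), (np.int64(709), np.int64(72), np.int64(-249)), (np.int64(707), np.int64(75), np.int64(-373)), (np.int64(555), np.int64(64), np.int64(60)), (np.int64(507)
[... 821 characters left out ...]
.0,-83.1],[-0.0,0.0,-0.063]],[1,[169.9,176.4,-99.7],[0.0,0.0,-0.075]],[1,[198.2,205.8,-116.4],[-0.0,0.0,-0.088]],[1,[226.5,235.2,-133.0],[-0.0,0.0,-0.1]],[1,[254.2,267.1,-133.0],[-0.0,0.0,-0.112]],[1,[281.9,299.1,-133.0],[-0.0,0.0,-0.124]],[1,[309.7,331.0,-133.0],[0.0,0.0,-0.135]],[1,[337.4,363.0,-133.0],[0.0,0.0,-0.147]]]
[[1,[22.7,35.6,0.0],[-0.0,0.0,-0.012]],[1,[45.5,71.3,0.0],[-0.0,0.0,-0.023]],[1,[68.2,107.0,0.0],[-0.0,0.0,-0.035]],[1,[91.0,142.7,0.0],[-0.0,0.0,-0.046]],[1,[113.7,178.3,0.0],[-0.0,0.0,-0.058]],[1,[113.7,178.3,0.0],[-0.0,0.0,-0.058]],[1,[113.7,178.3,0.0],[-0.0,0.0,-0.058]],[1,[113.7,178.3,0.0],[-0.0,0.0,-0.058]]]<stdin>:4: RuntimeWarning: invalid value encountered in cast
```

Request:
carry_out --deltas '[[1,[28,29.4,-16.6],[0,0,-0.013]],[1,[57,59,-33],[0,0,-0.025]],[1,[85,88,-50],[0,0,-0.038]],[1,[113,118,-66.5],[0,0,-0.05]],[1,[141.5,147,-83],[0,0,-0.063]],[1,[170,176.4,-100],[0,0,-0.075]],[1,[198,206,-116.4],[0,0,-0.088]],[1,[226.5,235,-133],[0,0,-0.1]],[1,[254,267,-133],[0,0,-0.112]],[1,[282,299,-133],[0,0,-0.124]],[1,[310,331,-133],[0,0,-0.135]],[1,[337.4,363,-133],[0,0,-0.147]]]'

```text
time_s: 1.3
tcp_pos: [0.4166, 0.1925, 0.3595]
eef_rot: [-180.0, 0.0, -9.3]
contact_force: [0.5, 0.0, 0.5]
gripper_width: 0.0876
gripper_force: 0.0
```

Request:
carry_out --deltas '[[1,[22.7,35.6,0],[0,0,-0.012]],[1,[45.5,71.3,0],[0,0,-0.023]],[1,[68.2,107,0],[0,0,-0.035]],[1,[91,142.7,0],[0,0,-0.046]],[1,[113.7,178.3,0],[0,0,-0.058]],[1,[113.7,178.3,0],[0,0,-0.058]],[1,[113.7,178.3,0],[0,0,-0.058]],[1,[113.7,178.3,0],[0,0,-0.058]]]'

```text
time_s: 2.1
tcp_pos: [0.4995, 0.0002, 0.3593]
eef_rot: [180.0, 0.0, -6.0]
contact_force: [0.1, -0.4, -0.3]
gripper_width: 0.0876
gripper_force: 0.0
```

```bash
python3 - <<'E'
from h import *
s=r.get_state(); print(s["time_s"],s["tcp_pos"],s["eef_rot"],s["joints"],getcmd()[0],getcmd()[1].as_euler("xyz",degrees=True))
im,P=cap("wrist","w1.png"); np.savez("w1.npz",im=im,P=P)
E
```

```text
2.1 [4.99490827e-01 2.03840770e-04 3.59324977e-01] [ 1.79999385e+02  2.92293455e-02 -6.01097013e+00] [ 2.25934686e+01  2.01071640e-01 -7.60736017e+00 -1.35792051e-02
 -8.22175245e+01  6.13974033e+01] [4.99970785e-01 4.83491901e-05 3.60000000e-01] [180.          0.         -6.0043652]
```

View pics/w1.png

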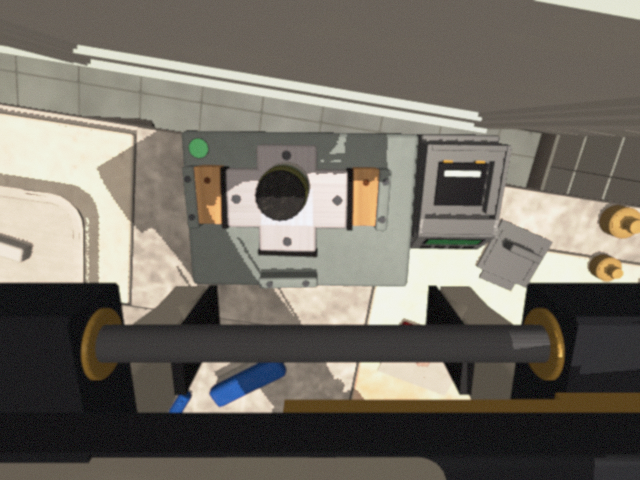

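```bash
cat > fit.py <<'E'
from h import *
from scipy.optimize import minimize
def fitscale(P):
    Q=P.reshape(-1,3); Q=Q[np.isfinite(Q).all(1)&(Q[:,0]>.33)&(Q[:,0]<.60)&(Q[:,1]<.2)&(Q[:,1]>-.24)&(Q[:,2]>-.02)]
    hi=((Q[:,2]>.018)).astype(float)*2-1
    def cost(v):
        x,y,a=v[0]/1e3,v[1]/1e3,v[2]; c,s=np.cos(np.radians(a)),np.sin(np.radians(a))
        X=c*(Q[:,0]-x)+s*(Q[:,1]-y); Y=-s*(Q[:,0]-x)+c*(Q[:,1]-y)
        sg=lambda t:1/(1+np.exp(-np.clip(t/.001,-50,50)))
        b=sg(X+.118)*sg(.075-X)*sg(Y+.155)*sg(.126-Y)
        k=sg(X+.070)*sg(.075-X)*sg(Y+.243)*sg(-.151-Y)
        # ignore behind
        return -np.sum((np.maximum(b,k)*2-1)*hi)/len(Q)
    best=min((minimize(cost,[x,y,a],method="Nelder-Mead",options=dict(initial_simplex=[[x,y,a],[x+15,y,a],[x,y+15,a],[x,y,a+4]],xatol=.02,fatol=1e-7)) for x in(480,500) for y in(30,50) for a in(-8,-3)),key=lambda o:o.fun)
    return best.x,best.fun
def toscale(Q,v):
    c,s=np.cos(np.radians(v[2])),np.sin(np.radians(v[2])); d=Q[...,:2]*1e3-np.array(v[:2])
    return np.stack([c*d[...,0]+s*d[...,1],-s*d[...,0]+c*d[...,1],Q[...,2]*1e3],-1)
if __name__=="__main__":
    for n in("top0","w1"):
        z=np.load(n+".npz"); v,f=fitscale(z["P"]); print(n,v,f)
        S=toscale(z["P"],v); hsv=cv2.cvtColor(z["im"],cv2.COLOR_RGB2HSV)
        w=(hsv[...,0]>8)&(hsv[...,0]<22)&(hsv[...,1]>90)&(abs(S[...,0])<60)&(abs(S[...,1])<125)&(abs(S[...,2]-56)<5)
        for sd in(1,-1):
            A=S[w&(S[...,1]*sd>40)]; print(len(A),"x",np.percentile(A[:,0],[1,99]),"z",np.median(A[:,2]))
            for x0 in(-26,0,26):
                B=A[abs(A[:,0]-x0)<4]; print(x0,np.percentile(B[:,1],[2,50,98]))
        if n=="top0": continue
        j=S[(S[...,2]>125)&(abs(S[...,1])<80)&(abs(S[...,0])<120)]; print("jar",j.mean(0),j.min(0),j.max(0))
        G=cv2.cvtColor(z["im"],cv2.COLOR_RGB2BGR)
        # rectify at z=56 scale frame 3px/mm
        c=r.get_calibration("wrist"); f=240/np.tan(np.radians(c["fov_y"])/2)
        xs,ys=np.mgrid[90:-130:-0.4,][0] if 0 else np.arange(90,-130,-.4),np.arange(130,-130,-.4)
        X,Y=np.meshgrid(xs,ys,indexing="ij"); a=np.radians(v[2])
        W=np.stack([v[0]+np.cos(a)*X-np.sin(a)*Y,v[1]+np.sin(a)*X+np.cos(a)*Y,0*X+56],-1)/1e3
        C=W@c["view"][:3,:3].T+c["view"][:3,3]
        m=cv2.remap(G,(C[...,0]/C[...,2]*f+c["cx"]).astype("f4"),(C[...,1]/C[...,2]*f+c["cy"]).astype("f4"),cv2.INTER_CUBIC)
        cv2.imwrite("pics/rect.png",m)
E
python3 fit.py
```

```text
top0 [497.33976243  44.04881918  -6.45634213] -0.9504895720967944
315 x [-29.86019673  34.68160237] z 56.55843496566604
-26 [ 76.65648669  88.10896466 100.0205107 ]
0 [ 74.86722332  87.5579577  100.42691513]
26 [ 74.93425452  89.23756588 101.0978582 ]
312 x [-30.88581269  32.8385047 ] z 56.815799903452984
-26 [-103.15807433  -90.81149996  -78.69241648]
0 [-102.87511557  -89.11016353  -76.93706334]
26 [-103.31760145  -88.60565195  -76.6641112 ]
w1 [499.07138763  40.88764165  -6.86712657] -0.9941395623712388
1486 x [-30.73243001  34.5177428 ] z 55.67127594524341
-26 [ 76.97960529  90.74067328 104.00303115]
0 [ 76.7753126   90.72356705 104.50950476]
26 [ 76.41377085  91.03333943 106.03090563]
1460 x [-30.40348557  34.17447013] z 55.55059871631218
-26 [-101.20332177  -87.15201892  -73.27448607]
0 [-101.2641085   -87.3310971   -73.48706381]
26 [-101.98056044  -87.54081128  -72.56266164]
jar [ 30.97555728 -22.92678071 443.37908324] [ -8.16670903 -79.99818376 125.33489248] [ 44.67339775  34.83721537 473.45035756]
```

View pics/rect.png

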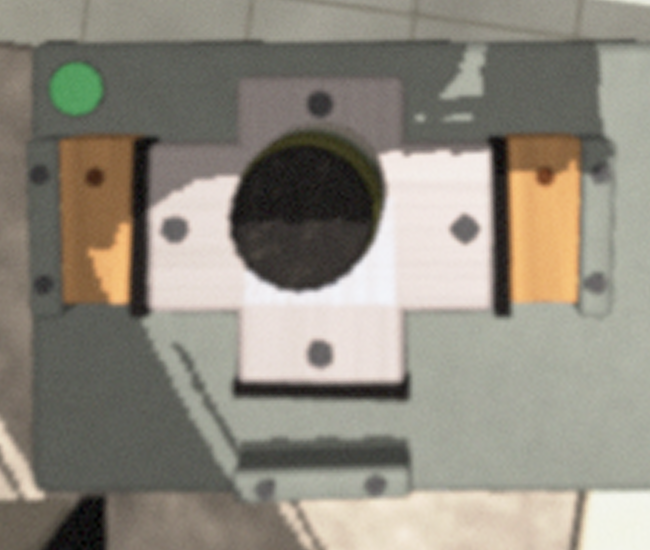

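```bash
cat >> h.py <<'E'
SC=np.array([498.5,42.8]);SA=-6.87
def w(x,y,z):
    a=np.radians(SA); return np.array([SC[0]+np.cos(a)*x-np.sin(a)*y,SC[1]+np.sin(a)*x+np.cos(a)*y,z])/1e3
E
python3 - <<'E'
from h import *
for n in("top0","w1"):
    P=np.load(n+".npz")["P"]; j=P[(P[...,2]>.137)&(P[...,2]<.148)&(P[...,0]>.45)&(P[...,0]<.57)&(abs(P[...,1]-.04)<.08)]
    c,rad=cv2.minEnclosingCircle((j[:,:2]*1e3).astype("f4")); print(n,len(j),np.median(j,0)*1e3,c,rad)
E
```

```text
top0 361 [512.60246711  39.9719697  141.77174738] (513.1963500976562, 40.6324462890625) 24.102235794067383
w1 1986 [515.66830837  39.44159396 140.72887013] (514.8129272460938, 39.62922668457031) 24.110807418823242
```

```bash
python3 - <<'E'
from h import *
J=[.5145,.0398]
plan([(1,J+[.22],Rd(-6.9),0),(1,J+[.090],Rd(-6.9),1),(0.3,J+[.090],Rd(-6.9),6)])
plan([(.3,J+[.20],Rd(-6.9),0,30),(.3,[.355,.240,.20],Rd(-6.9),1,30),(.3,[.355,.240,.040],Rd(-6.9),0,30),(.3,[.355,.240,.035],Rd(-6.9),2)])
E
```

```text
[[1,[2.6,-10.3,35.0],[-0.0,0.0,0.004]],[1,[5.1,-20.5,70.0],[-0.0,0.0,0.008]],[1,[7.7,-30.8,105.0],[-0.0,0.0,0.012]],[1,[10.3,-41.1,140.0],[-0.0,0.0,0.016]],[1,[10.3,-41.1,183.3],[-0.0,0.0,0.016]],[1,[10.3,-41.1,226.7],[-0.0,0.0,0.016]],[1,[10.3,-41.1,270.0],[-0.0,0.0,0.016]],[1,[10.3,-41.1,270.0],[-0.0,0.0,0.016]],[0.3,[10.3,-41.1,270.0],[-0.0,0.0,0.016]],[0.3,[10.3,-41.1,270.0],[-0.0,0.0,0.016]],[0.3,[10.3,-41.1,270.0],[-0.0,0.0,0.016]],[0.3,[10.3,-41.1,270.0],[-0.0,0.0,0.016]]]
[[0.3,[-0.0,0.0,0.0],[-0.0,0.0,-0.0]],[0.3,[-0.0,0.0,0.0],[-0.0,0.0,-0.0]],[0.3,[-0.0,0.0,0.0],[-0.0,0.0,-0.0]]]
[[0.3,[-0.0,0.0,-27.5],[-0.0,0.0,-0.0]],[0.3,[-0.0,0.0,-55.0],[-0.0,0.0,-0.0]],[0.3,[-0.0,0.0,-82.5],[-0.0,0.0,-0.0]],[0.3,[-0.0,0.0,-110.0],[-0.0,0.0,-0.0]],[0.3,[-20.3,-19.9,-110.0],[-0.0,0.0,-0.0]],[0.3,[-40.6,-39.8,-110.0],[-0.0,0.0,-0.0]],[0.3,[-60.8,-59.8,-110.0],[-0.0,0.0,-0.0]],[0.3,[-81.1,-79.7,-110.0],[-0.0,0.0,-0.0]],[0.3,[-101.4,-99.7,-110.0],[-0.0,0.0,-0.0]],[0.3,[-121.6,-119.6,-110.0],[-0.0,0.0,-0.0]],[0.3,[-141.9,-139.6,-110.0],[-0.0,0.0,-0.0]],[0.3,[-162.2,-159.5,-110.0],[-0.0,0.0,-0.0]]]
[[0.3,[-20.3,-20.0,0.0],[-0.0,0.0,-0.0]],[0.3,[-20.3,-20.0,0.0],[-0.0,0.0,-0.0]],[0.3,[-20.3,-20.0,26.7],[-0.0,0.0,-0.0]],[0.3,[-20.3,-20.0,53.3],[-0.0,0.0,-0.0]],[0.3,[-20.3,-20.0,80.0],[-0.0,0.0,-0.0]],[0.3,[-20.3,-20.0,106.7],[-0.0,0.0,-0.0]],[0.3,[-20.3,-20.0,133.3],[-0.0,0.0,-0.0]],[0.3,[-20.3,-20.0,160.0],[-0.0,0.0,-0.0]],[0.3,[-20.3,-20.0,165.0],[-0.0,0.0,-0.0]],[0.3,[-20.3,-20.0,165.0],[-0.0,0.0,-0.0]],[0.3,[-20.3,-20.0,165.0],[-0.0,0.0,-0.0]]]
```

Request:
carry_out --deltas '[[1,[2.6,-10.3,35],[0,0,0.004]],[1,[5.1,-20.5,70],[0,0,0.008]],[1,[7.7,-30.8,105],[0,0,0.012]],[1,[10.3,-41.1,140],[0,0,0.016]],[1,[10.3,-41.1,183.3],[0,0,0.016]],[1,[10.3,-41.1,226.7],[0,0,0.016]],[1,[10.3,-41.1,270],[0,0,0.016]],[1,[10.3,-41.1,270],[0,0,0.016]],[0.3,[10.3,-41.1,270],[0,0,0.016]],[0.3,[10.3,-41.1,270],[0,0,0.016]],[0.3,[10.3,-41.1,270],[0,0,0.016]],[0.3,[10.3,-41.1,270],[0,0,0.016]]]' --squeeze 20

```text
time_s: 3.35
tcp_pos: [0.5153, 0.0402, 0.0913]
eef_rot: [-179.9, -0.2, -6.9]
contact_force: [0.9, 0.6, -0.1]
gripper_width: 0.0612
gripper_force: 0.0
```

Request:
carry_out --deltas '[[0.3,[0,0,0],[0,0,0]],[0.3,[0,0,0],[0,0,0]],[0.3,[0,0,0],[0,0,0]]]'

```text
time_s: 3.65
tcp_pos: [0.5148, 0.0398, 0.0905]
eef_rot: [-180.0, -0.1, -6.9]
contact_force: [-2.5, -0.3, 6.5]
gripper_width: 0.0517
gripper_force: 20.0
```

Request:
carry_out --deltas '[[0.3,[0,0,-27.5],[0,0,0]],[0.3,[0,0,-55],[0,0,0]],[0.3,[0,0,-82.5],[0,0,0]],[0.3,[0,0,-110],[0,0,0]],[0.3,[-20.3,-19.9,-110],[0,0,0]],[0.3,[-40.6,-39.8,-110],[0,0,0]],[0.3,[-60.8,-59.8,-110],[0,0,0]],[0.3,[-81.1,-79.7,-110],[0,0,0]],[0.3,[-101.4,-99.7,-110],[0,0,0]],[0.3,[-121.6,-119.6,-110],[0,0,0]],[0.3,[-141.9,-139.6,-110],[0,0,0]],[0.3,[-162.2,-159.5,-110],[0,0,0]]]' --squeeze 25

```text
time_s: 4.85
tcp_pos: [0.3716, 0.2181, 0.1996]
eef_rot: [-180.0, 0.0, -6.9]
contact_force: [0.8, 1.0, -1.4]
gripper_width: 0.0515
gripper_force: 25.0
```

Request:
carry_out --deltas '[[0.3,[-20.3,-20,0],[0,0,0]],[0.3,[-20.3,-20,0],[0,0,0]],[0.3,[-20.3,-20,26.7],[0,0,0]],[0.3,[-20.3,-20,53.3],[0,0,0]],[0.3,[-20.3,-20,80],[0,0,0]],[0.3,[-20.3,-20,106.7],[0,0,0]],[0.3,[-20.3,-20,133.3],[0,0,0]],[0.3,[-20.3,-20,160],[0,0,0]],[0.3,[-20.3,-20,165],[0,0,0]],[0.3,[-20.3,-20,165],[0,0,0]],[0.3,[-20.3,-20,165],[0,0,0]]]'

```text
time_s: 5.95
tcp_pos: [0.355, 0.2396, 0.0347]
eef_rot: [180.0, 0.0, -6.9]
contact_force: [0.2, -0.4, -0.9]
gripper_width: 0.0514
gripper_force: 25.0
```

```bash
python3 - <<'E'
from h import *
p=[.355,.240]
plan([(1,p+[.035],Rd(-6.9),4),(1,p+[.26],Rd(-6.9),0),(1,[.44,.44,.30],Rd(-6.9),3)])
E
```

```text
[[1,[0.0,0.0,0.0],[-0.0,0.0,-0.0]],[1,[0.0,0.0,0.0],[-0.0,0.0,-0.0]],[1,[0.0,0.0,0.0],[-0.0,0.0,-0.0]],[1,[0.0,0.0,0.0],[-0.0,0.0,-0.0]],[1,[0.0,0.0,0.0],[-0.0,0.0,-0.0]],[1,[0.0,0.0,-45.0],[-0.0,0.0,-0.0]],[1,[0.0,0.0,-90.0],[-0.0,0.0,-0.0]],[1,[0.0,0.0,-135.0],[-0.0,0.0,-0.0]],[1,[0.0,0.0,-180.0],[-0.0,0.0,-0.0]],[1,[0.0,0.0,-225.0],[-0.0,0.0,-0.0]],[1,[12.1,-41.7,-233.0],[-0.0,0.0,-0.0]],[1,[24.1,-83.5,-241.0],[-0.0,0.0,-0.0]]]
[[1,[12.1,-41.7,-8.0],[-0.0,0.0,-0.0]],[1,[24.2,-83.5,-16.0],[-0.0,0.0,-0.0]],[1,[36.2,-125.3,-24.0],[-0.0,0.0,-0.0]],[1,[36.2,-125.3,-24.0],[-0.0,0.0,-0.0]],[1,[36.2,-125.3,-24.0],[-0.0,0.0,-0.0]],[1,[36.2,-125.3,-24.0],[-0.0,0.0,-0.0]]]
```

Request:
carry_out --deltas '[[1,[0,0,0],[0,0,0]],[1,[0,0,0],[0,0,0]],[1,[0,0,0],[0,0,0]],[1,[0,0,0],[0,0,0]],[1,[0,0,0],[0,0,0]],[1,[0,0,-45],[0,0,0]],[1,[0,0,-90],[0,0,0]],[1,[0,0,-135],[0,0,0]],[1,[0,0,-180],[0,0,0]],[1,[0,0,-225],[0,0,0]],[1,[12.1,-41.7,-233],[0,0,0]],[1,[24.1,-83.5,-241],[0,0,0]]]'

```text
time_s: 7.15
tcp_pos: [0.3893, 0.3209, 0.2785]
eef_rot: [-179.7, -0.1, -6.9]
contact_force: [0.9, -0.8, -0.0]
gripper_width: 0.0874
gripper_force: 0.0
```

Request:
carry_out --deltas '[[1,[12.1,-41.7,-8],[0,0,0]],[1,[24.2,-83.5,-16],[0,0,0]],[1,[36.2,-125.3,-24],[0,0,0]],[1,[36.2,-125.3,-24],[0,0,0]],[1,[36.2,-125.3,-24],[0,0,0]]]'

```text
time_s: 7.65
tcp_pos: [0.4397, 0.4405, 0.2981]
eef_rot: [179.9, 0.1, -6.9]
contact_force: [1.1, 0.7, 0.1]
gripper_width: 0.0878
gripper_force: 0.0
```

```bash
python3 - <<'E'
from h import *
s=r.get_state(); print(s["tcp_pos"])
im,P=cap("wrist","w2.png"); np.savez("w2.npz",im=im,P=P)
E
```

```text
[0.43974027 0.44046336 0.2981098 ]
```

View pics/w2.png

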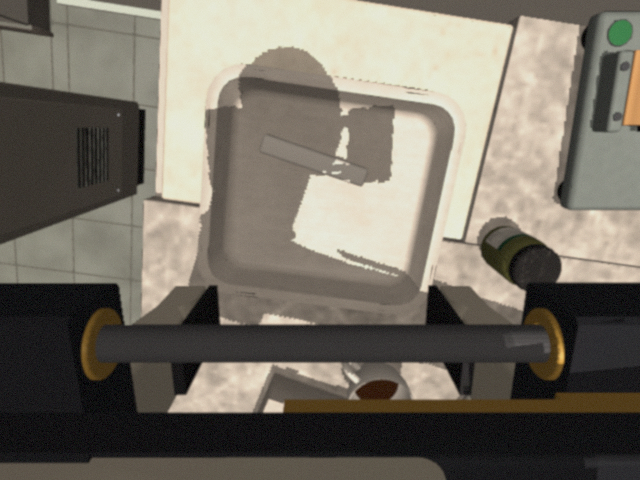

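```bash
cat >> h.py <<'E'
def block(P,x,y,zl=.016,zh=.032,rx=.08):
    m=(P[...,2]>zl)&(P[...,2]<zh)&(abs(P[...,0]-x)<rx)&(abs(P[...,1]-y)<rx)
    m=cv2.morphologyEx(m.astype("u1"),cv2.MORPH_OPEN,np.ones((3,3)))
    n,l,st,_=cv2.connectedComponentsWithStats(m); k=1+np.argmax(st[1:,4])
    A=P[l==k]; rr=cv2.minAreaRect((A[:,:2]*1e3).astype("f4"))
    c,(a,b),t=rr; 
    if a<b: a,b,t=b,a,t-90
    return np.array(c),(a,b),(t+90)%180-90,np.median(A[:,2])*1e3
E
python3 - <<'E'
from h import *
P=np.load("w2.npz")["P"]
print(block(P,.482,.44))
A=P[np.isfinite(P[...,0])&(P[...,2]>.03)&(P[...,2]<.05)&(P[...,1]>.30)&(P[...,0]>.3)&(P[...,1]<.6)]
print(len(A),cv2.minAreaRect((A[:,:2]*1e3).astype("f4")))
for u,v in((200,0),(330,230),(300,150),(350,180)): print(P[v,u]*1e3)
E
```

```text
(array([480.08856201, 445.00787354]), (115.86809539794922, 20.266414642333984), 64.33809661865234, np.float64(22.754178871872476))
13762 ((440.8371887207031, 437.3568420410156), (256.8663330078125, 236.76019287109375), 75.27826690673828)
[6.48714995e+02 5.38511936e+02 8.10796271e-02]
[397.87428002 436.93949324   0.68674703]
[492.67967687 457.82606359  23.01735791]
[455.39806855 409.28108043  23.06965578]
```

```bash
python3 - <<'E'
from h import *
b=[.4827,.4504]; y=64.3
plan([(1,b+[.15],Rd(y),0),(.6,b+[.05],Rd(y),0),(.6,b+[.006],Rd(y),2,25),(0.1,b+[.006],Rd(y),6)])
print()
plan([(.1,b+[.15],Rd(y),0),(.1,list(w(-100,89,150)),Rd(SA),0),(.1,list(w(-92,89,150)),Rd(SA),2)])
E
```

```text
[[1,[4.6,-1.7,16.7],[-0.0,0.0,-0.138]],[1,[9.1,-3.4,33.3],[-0.0,0.0,-0.276]],[1,[13.7,-5.1,50.0],[-0.0,0.0,-0.414]],[1,[18.3,-6.9,66.7],[-0.0,0.0,-0.552]],[1,[22.9,-8.6,83.3],[-0.0,0.0,-0.691]],[1,[27.4,-10.3,100.0],[-0.0,0.0,-0.829]],[1,[32.0,-12.0,116.7],[-0.0,0.0,-0.967]],[1,[36.6,-13.7,133.3],[-0.0,0.0,-1.105]],[1,[41.1,-15.4,150.0],[-0.0,0.0,-1.243]],[0.6,[41.1,-15.4,183.3],[-0.0,0.0,-1.243]],[0.6,[41.1,-15.4,216.7],[-0.0,0.0,-1.243]],[0.6,[41.1,-15.4,250.0],[-0.0,0.0,-1.243]]]
[[0.6,[0.0,0.0,22.0],[-0.0,0.0,-0.0]],[0.6,[0.0,0.0,44.0],[-0.0,0.0,-0.0]],[0.6,[0.0,0.0,44.0],[-0.0,0.0,-0.0]],[0.6,[0.0,0.0,44.0],[-0.0,0.0,-0.0]],[0.1,[0.0,0.0,44.0],[-0.0,0.0,-0.0]],[0.1,[0.0,0.0,44.0],[-0.0,0.0,-0.0]],[0.1,[0.0,0.0,44.0],[-0.0,0.0,-0.0]],[0.1,[0.0,0.0,44.0],[-0.0,0.0,-0.0]],[0.1,[0.0,0.0,44.0],[-0.0,0.0,-0.0]],[0.1,[0.0,0.0,44.0],[-0.0,0.0,-0.0]],[0.1,[0.0,0.0,44.0],[-0.0,0.0,-0.0]]]

[[0.1,[0.0,0.0,-36.0],[-0.0,0.0,-0.0]],[0.1,[0.0,0.0,-72.0],[-0.0,0.0,-0.0]],[0.1,[0.0,0.0,-108.0],[-0.0,0.0,-0.0]],[0.1,[0.0,0.0,-144.0],[-0.0,0.0,-0.0]],[0.1,[-34.2,7.5,-144.0],[-0.0,0.0,0.138]],[0.1,[-68.5,15.1,-144.0],[-0.0,0.0,0.276]],[0.1,[-102.8,22.6,-144.0],[-0.0,0.0,0.414]],[0.1,[-137.1,30.1,-144.0],[-0.0,0.0,0.552]],[0.1,[-171.3,37.6,-144.0],[-0.0,0.0,0.69]],[0.1,[-205.6,45.1,-144.0],[-0.0,0.0,0.828]],[0.1,[-239.9,52.6,-144.0],[-0.0,0.0,0.966]],[0.1,[-274.1,60.2,-144.0],[-0.0,0.0,1.104]]]
[[0.1,[-8.8,34.0,-0.0],[-0.0,0.0,0.138]],[0.1,[-0.9,35.1,-0.0],[-0.0,0.0,0.138]],[0.1,[-0.9,35.1,-0.0],[-0.0,0.0,0.138]],[0.1,[-0.9,35.1,-0.0],[-0.0,0.0,0.138]]]
```

Request:
carry_out --deltas '[[1,[4.6,-1.7,16.7],[0,0,-0.138]],[1,[9.1,-3.4,33.3],[0,0,-0.276]],[1,[13.7,-5.1,50],[0,0,-0.414]],[1,[18.3,-6.9,66.7],[0,0,-0.552]],[1,[22.9,-8.6,83.3],[0,0,-0.691]],[1,[27.4,-10.3,100],[0,0,-0.829]],[1,[32,-12,116.7],[0,0,-0.967]],[1,[36.6,-13.7,133.3],[0,0,-1.105]],[1,[41.1,-15.4,150],[0,0,-1.243]],[0.6,[41.1,-15.4,183.3],[0,0,-1.243]],[0.6,[41.1,-15.4,216.7],[0,0,-1.243]],[0.6,[41.1,-15.4,250],[0,0,-1.243]]]'

```text
time_s: 8.9
tcp_pos: [0.4822, 0.4494, 0.0496]
eef_rot: [180.0, -0.1, 64.3]
contact_force: [1.1, 0.7, -0.4]
gripper_width: 0.0692
gripper_force: 0.0
```

Request:
carry_out --deltas '[[0.6,[0,0,22],[0,0,0]],[0.6,[0,0,44],[0,0,0]],[0.6,[0,0,44],[0,0,0]],[0.6,[0,0,44],[0,0,0]],[0.1,[0,0,44],[0,0,0]],[0.1,[0,0,44],[0,0,0]],[0.1,[0,0,44],[0,0,0]],[0.1,[0,0,44],[0,0,0]],[0.1,[0,0,44],[0,0,0]],[0.1,[0,0,44],[0,0,0]],[0.1,[0,0,44],[0,0,0]]]' --squeeze 50

```text
time_s: 10.0
tcp_pos: [0.4824, 0.4503, 0.0057]
eef_rot: [180.0, -0.0, 64.3]
contact_force: [-1.4, -0.4, 1.9]
gripper_width: 0.0197
gripper_force: 50.0
```

Request:
carry_out --deltas '[[0.1,[0,0,-36],[0,0,0]],[0.1,[0,0,-72],[0,0,0]],[0.1,[0,0,-108],[0,0,0]],[0.1,[0,0,-144],[0,0,0]],[0.1,[-34.2,7.5,-144],[0,0,0.138]],[0.1,[-68.5,15.1,-144],[0,0,0.276]],[0.1,[-102.8,22.6,-144],[0,0,0.414]],[0.1,[-137.1,30.1,-144],[0,0,0.552]],[0.1,[-171.3,37.6,-144],[0,0,0.69]],[0.1,[-205.6,45.1,-144],[0,0,0.828]],[0.1,[-239.9,52.6,-144],[0,0,0.966]],[0.1,[-274.1,60.2,-144],[0,0,1.104]]]'

```text
time_s: 11.2
tcp_pos: [0.4172, 0.1757, 0.1495]
eef_rot: [-180.0, 0.0, 0.7]
contact_force: [0.7, 0.2, -0.4]
gripper_width: 0.0197
gripper_force: 50.0
```

Request:
carry_out --deltas '[[0.1,[-8.8,34,0],[0,0,0.138]],[0.1,[-0.9,35.1,0],[0,0,0.138]],[0.1,[-0.9,35.1,0],[0,0,0.138]],[0.1,[-0.9,35.1,0],[0,0,0.138]]]'

```text
time_s: 11.6
tcp_pos: [0.4179, 0.1425, 0.1496]
eef_rot: [-180.0, -0.0, -6.8]
contact_force: [-0.1, 0.3, -0.2]
gripper_width: 0.0196
gripper_force: 50.0
```

```bash
python3 - <<'E'
from h import *
s=r.get_state(); print(s["tcp_pos"],s["gripper_width"],s["gripper_force"],w(-92,89,150))
im,P=cap("wrist","w3.png"); np.savez("w3.npz",im=im,P=P)
E
```

```text
[0.41788379 0.14245936 0.14963562] 0.019555267156166338 49.96548235416412 [0.41780646 0.14216576 0.15      ]
```

View pics/w3.png

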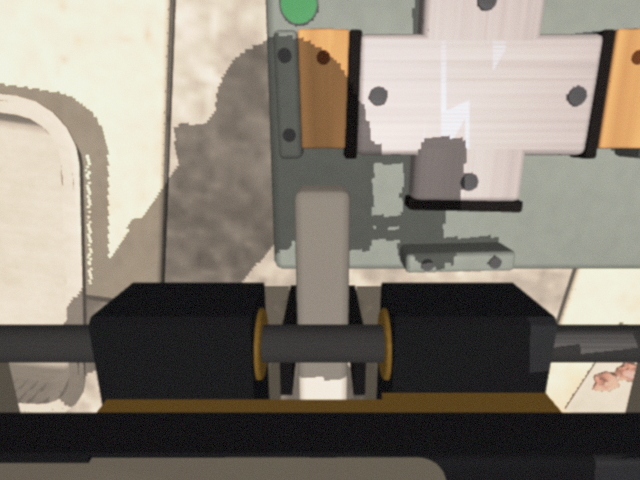

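```bash
python3 - <<'E'
from h import *
from fit import toscale
z=np.load("w3.npz");S=toscale(z["P"],[*SC,SA]);hsv=cv2.cvtColor(z["im"],cv2.COLOR_RGB2HSV)
wd=(hsv[...,0]>5)&(hsv[...,0]<25)&(hsv[...,1]>90)&(abs(S[...,2]-56)<5)
A=S[wd&(abs(S[...,1]-89)<25)]; print(len(A),np.percentile(A[:,0],[1,99]),np.median(A[:,2]))
for x in(-26,-10,10,25): B=A[abs(A[:,0]-x)<3]; print(x,np.percentile(B[:,1],[2,98]))
B=S[190:280,290:355].reshape(-1,3); B=B[(B[:,2]>125)]; print("block z",np.median(B[:,2]),"x",np.percentile(B[:,0],[0,99.5]))
for x in(-85,-60,-45): C=B[abs(B[:,0]-x)<4]; print(x,len(C),np.percentile(C[:,1],[1,99]))
# spider left arm & boss
k=(abs(S[...,2]-56)<4)&(hsv[...,1]<60)&(hsv[...,2]>100)
T=S[k&(abs(S[...,0])<20)&(S[...,1]>0)&(S[...,1]<76)];print("spider y max",np.percentile(T[:,1],99.5))
E
```

```text
5846 [-29.31769363  34.40908016] 55.55405448887707
-26 [ 75.80129502 102.3666949 ]
-10 [ 75.40288798 102.70011757]
10 [ 75.65530023 103.09941217]
25 [ 74.90086126 103.57967482]
block z 166.5831771703269 x [-73.73163396 -39.85998012]Traceback (most recent call last):
  File "<stdin>", line 8, in <module>
    return _quantile_unchecked(
        a, q, axis, out, overwrite_input, method, keepdims, weights)
    return _ureduce(a,
                    func=_quantile_ureduce_func,
    ...<5 lines>...
                    overwrite_input=overwrite_input,
                    method=method)
    r = func(a, **kwargs)
    result = _quantile(arr,
                       quantiles=q,
    ...<2 lines>...
                       out=out,
                       weights=wgt)
    slices_having_nans = np.isnan(arr[-1, ...])
                                  ~~~^^^^^^^^^
IndexError: index -1 is out of bounds for axis 0 with size 0
```

Request:
carry_out --deltas '[[0.1,[0,0,40],[0,0,0]],[0.1,[0,0,80],[0,0,0]],[0.1,[0,0,110],[0,0,0]],[0.1,[0,0,115],[0,0,0]],[0.1,[0,0,115],[0,0,0]],[0.1,[0,0,115],[0,0,0]]]' --squeeze 60

```text
time_s: 12.25
tcp_pos: [0.4178, 0.1428, 0.0348]
eef_rot: [180.0, 0.0, -6.8]
contact_force: [0.1, 0.4, -1.2]
gripper_width: 0.0197
gripper_force: 60.0
```

Request:
carry_out --deltas '[[0.1,[4,0,0],[0,0,0]],[0.1,[8,0,0],[0,0,0]],[0.1,[12,0,0],[0,0,0]],[0.1,[16,0,0],[0,0,0]]]'

```text
time_s: 12.65
tcp_pos: [0.433, 0.14, 0.0345]
eef_rot: [180.0, 0.1, -6.9]
contact_force: [-5.9, 3.5, 1.2]
gripper_width: 0.0195
gripper_force: 60.0
```

Request:
carry_out --deltas '[[0.1,[4,0,0],[0,0,0]],[0.1,[8,0,0],[0,0,0]],[0.1,[12,0,0],[0,0,0]],[0.1,[16,0,0],[0,0,0]],[0.1,[20,0,0],[0,0,0]],[0.1,[24,0,0],[0,0,0]],[0.1,[27,0,0],[0,0,0]],[0.1,[27,0,0],[0,0,0]]]'

```text
time_s: 13.45
tcp_pos: [0.4606, 0.1368, 0.0345]
eef_rot: [180.0, 0.0, -6.9]
contact_force: [0.4, 0.4, -0.6]
gripper_width: 0.0196
gripper_force: 60.0
```

```bash
python3 - <<'E'
from h import *
s=r.get_state(); print(s["tcp_pos"],w(-49,89,35),s["contact_force"],s["gripper_width"])
json.dump(dict(p=w(-49,89,35).tolist(),q=Rd(SA).as_quat().tolist()),open("cmd.json","w"))
# use look: back off
plan([(.1,w(-92,89,35),Rd(SA),0,20),(.1,w(-92,89,110),Rd(SA),0),(.1,w(-84,-89,110),Rd(SA),3)])
E
```

```text
[0.46055496 0.13678041 0.03447932] [0.46049773 0.13702222 0.035     ] [ 0.4408004   0.35031116 -0.62739689] 0.019584830661086374
[[0.1,[-14.3,-0.0,-0.0],[0.0,0.0,0.0]],[0.1,[-28.7,-0.0,-0.0],[0.0,0.0,0.0]],[0.1,[-43.0,-0.0,-0.0],[0.0,0.0,0.0]],[0.1,[-43.0,-0.0,-37.5],[0.0,0.0,0.0]],[0.1,[-43.0,-0.0,-75.0],[0.0,0.0,0.0]],[0.1,[-41.0,44.5,-75.0],[0.0,0.0,0.0]],[0.1,[-39.0,89.0,-75.0],[0.0,0.0,0.0]],[0.1,[-37.0,133.5,-75.0],[0.0,0.0,0.0]],[0.1,[-35.0,178.0,-75.0],[0.0,0.0,0.0]],[0.1,[-35.0,178.0,-75.0],[0.0,0.0,0.0]],[0.1,[-35.0,178.0,-75.0],[0.0,0.0,0.0]],[0.1,[-35.0,178.0,-75.0],[0.0,0.0,0.0]]]
```

Request:
carry_out --deltas '[[0.1,[-14.3,0,0],[0,0,0]],[0.1,[-28.7,0,0],[0,0,0]],[0.1,[-43,0,0],[0,0,0]],[0.1,[-43,0,-37.5],[0,0,0]],[0.1,[-43,0,-75],[0,0,0]],[0.1,[-41,44.5,-75],[0,0,0]],[0.1,[-39,89,-75],[0,0,0]],[0.1,[-37,133.5,-75],[0,0,0]],[0.1,[-35,178,-75],[0,0,0]],[0.1,[-35,178,-75],[0,0,0]],[0.1,[-35,178,-75],[0,0,0]],[0.1,[-35,178,-75],[0,0,0]]]'

```text
time_s: 14.65
tcp_pos: [0.404, -0.035, 0.1097]
eef_rot: [-180.0, -0.0, -6.8]
contact_force: [-0.7, 0.1, -0.2]
gripper_width: 0.0194
gripper_force: 60.0
```

```bash
cat > wedges.py <<'E'
from h import *
from fit import toscale
import sys
im,P=cap("wrist",sys.argv[1]); S=toscale(P,[*SC,SA]);hsv=cv2.cvtColor(im,cv2.COLOR_RGB2HSV)
s=r.get_state(); print(s["tcp_pos"],s["gripper_width"])
wd=(hsv[...,0]>5)&(hsv[...,0]<25)&(hsv[...,1]>90)&(abs(S[...,2]-56)<6)
for y in(89,-89):
    A=S[wd&(abs(S[...,1]-y)<25)]
    if len(A)<50: print("none",y); continue
    x0,x1=np.percentile(A[:,0],[1,99]); print(len(A),x0,x1,np.median(A[:,2]))
    for x in(x0+5,x1-12,x1-5): B=A[abs(A[:,0]-x)<3]; print(round(x),np.percentile(B[:,1],[2,98]))
E
python3 wedges.py w4.png
```

```text
[ 0.40417297 -0.03468848  0.10966595] 0.019765916071776902
none 89
8157 -29.19119228600326 34.61140534880438 55.56270834175239
-24 [-103.0666361   -76.79019375]
23 [-104.00476043  -75.51668765]
30 [-104.34989277  -75.20070407]
```

Request:
carry_out --deltas '[[0.1,[-2,0.6,30],[0,0,0]],[0.1,[-2,0.6,60],[0,0,0]],[0.1,[-2,0.6,75],[0,0,0]],[0.1,[-2,0.6,75],[0,0,0]],[0.1,[2,0.6,75],[0,0,0]],[0.1,[6,0.6,75],[0,0,0]],[0.1,[10,0.6,75],[0,0,0]]]'

```text
time_s: 15.4
tcp_pos: [0.4114, -0.0373, 0.034]
eef_rot: [179.9, 0.3, -6.9]
contact_force: [-10.8, 5.2, 1.2]
gripper_width: 0.0192
gripper_force: 60.0
```

Request:
carry_out --deltas '[[0.1,[4,0,0],[0,0,0]],[0.1,[8,0,0],[0,0,0]],[0.1,[12,0,0],[0,0,0]],[0.1,[16,0,0],[0,0,0]],[0.1,[20,0,0],[0,0,0]],[0.1,[25,0,0],[0,0,0]],[0.1,[25,0,0],[0,0,0]]]'

```text
time_s: 16.1
tcp_pos: [0.4394, -0.0405, 0.0345]
eef_rot: [180.0, 0.0, -6.9]
contact_force: [-0.6, 0.0, -1.5]
gripper_width: 0.0196
gripper_force: 60.0
```

```bash
python3 - <<'E'
from h import *
s=r.get_state(); print(s["tcp_pos"],w(-49,-89.6,35),s["contact_force"],s["gripper_width"])
json.dump(dict(p=w(-49,-89.6,35).tolist(),q=Rd(SA).as_quat().tolist()),open("cmd.json","w"))
plan([(.1,w(-85,-89.6,35),Rd(SA),0,20),(.1,w(-85,-89.6,140),Rd(SA),0),(.1,w(-40,0,200),Rd(SA),2)])
E
```

```text
[ 0.4394382  -0.04048499  0.03452725] [ 0.43913413 -0.04029545  0.035     ] [-0.57494156  0.02952181 -1.52782404] 0.019559284261187554
[[0.1,[-18.0,0.0,0.0],[0.0,0.0,0.0]],[0.1,[-36.0,0.0,0.0],[0.0,0.0,0.0]],[0.1,[-36.0,0.0,-35.0],[0.0,0.0,0.0]],[0.1,[-36.0,0.0,-70.0],[0.0,0.0,0.0]],[0.1,[-36.0,0.0,-105.0],[0.0,0.0,0.0]],[0.1,[-21.0,-29.9,-125.0],[0.0,0.0,0.0]],[0.1,[-6.0,-59.7,-145.0],[0.0,0.0,0.0]],[0.1,[9.0,-89.6,-165.0],[0.0,0.0,0.0]],[0.1,[9.0,-89.6,-165.0],[0.0,0.0,0.0]],[0.1,[9.0,-89.6,-165.0],[0.0,0.0,0.0]]]
```

Request:
carry_out --deltas '[[0.1,[-18,0,0],[0,0,0]],[0.1,[-36,0,0],[0,0,0]],[0.1,[-36,0,-35],[0,0,0]],[0.1,[-36,0,-70],[0,0,0]],[0.1,[-36,0,-105],[0,0,0]],[0.1,[-21,-29.9,-125],[0,0,0]],[0.1,[-6,-59.7,-145],[0,0,0]],[0.1,[9,-89.6,-165],[0,0,0]],[0.1,[9,-89.6,-165],[0,0,0]],[0.1,[9,-89.6,-165],[0,0,0]]]'

```text
time_s: 17.1
tcp_pos: [0.4587, 0.048, 0.1996]
eef_rot: [-180.0, -0.0, -6.8]
contact_force: [-0.2, -0.6, -1.3]
gripper_width: 0.0194
gripper_force: 60.0
```

```bash
python3 wedges.py w5.png; python3 - <<'E'
from h import *
im,P=cap("top","t5.png"); A=P[np.isfinite(P[...,0])&(P[...,2]>.03)&(P[...,2]<.055)&(P[...,1]>.29)&(P[...,0]>.25)&(P[...,0]<.62)&(P[...,1]<.62)]
print(len(A),cv2.minAreaRect((A[:,:2]*1e3).astype("f4")))
E
```

```text
[0.45794508 0.04727253 0.199032  ] 0.020113935928486787
3916 4.478023103471435 68.87994137521534 55.65437374281542
9 [ 74.48387414 102.45434215]
57 [ 75.62472552 103.28226141]
64 [ 75.51371825 103.43067713]
3934 4.602359352163815 69.23517325238645 55.473787406961435
10 [-103.88626298  -76.14664428]
57 [-104.40724139  -76.80165708]
64 [-104.53894873  -76.70611841]
1352 ((463.52099609375, 507.42913818359375), (134.57223510742188, 248.82005310058594), 66.09746551513672)
```

View pics/w5.png

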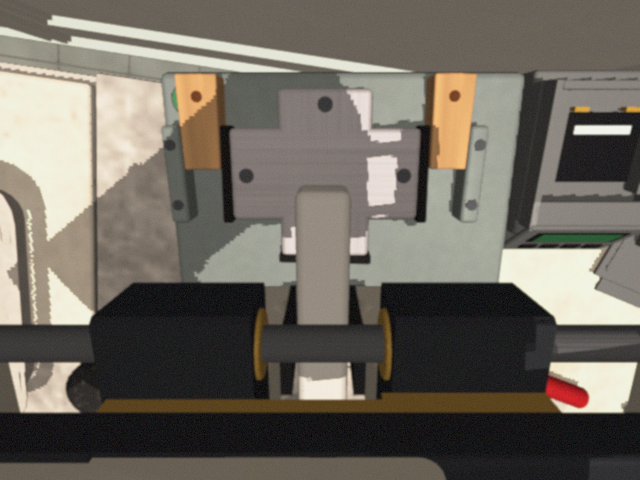

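```bash
python3 - <<'E'
from h import *
from fit import toscale
S=toscale(np.load("w1.npz")["P"],[*SC,SA]); im=np.load("w1.npz")["im"]
print("green",S[148,198], im[148,198],"base near",S[148,225])
plan([(.1,[.42,.25,.28],Rd(-10),0),(.1,[.44,.44,.30],Rd(-14.7),3)])
E
```

```text
green [ 54.00703505 105.02646895  30.71782569] [ 89 157 100] base near [54.43967546 73.57525467 30.10125984]
[[0.1,[-12.5,-39.3,-16.0],[-0.0,-0.0,0.011]],[0.1,[-25.1,-78.5,-32.0],[0.0,-0.0,0.022]],[0.1,[-37.6,-117.8,-48.0],[0.0,-0.0,0.033]],[0.1,[-50.2,-157.1,-64.0],[0.0,-0.0,0.044]],[0.1,[-62.7,-196.3,-80.0],[0.0,-0.0,0.055]],[0.1,[-63.3,-234.5,-84.0],[0.0,-0.0,0.071]],[0.1,[-63.9,-272.7,-88.0],[-0.0,-0.0,0.087]],[0.1,[-64.4,-310.9,-92.0],[-0.0,-0.0,0.104]],[0.1,[-65.0,-349.1,-96.0],[-0.0,-0.0,0.12]],[0.1,[-65.6,-387.4,-100.0],[-0.0,-0.0,0.137]],[0.1,[-65.6,-387.4,-100.0],[-0.0,-0.0,0.137]],[0.1,[-65.6,-387.4,-100.0],[-0.0,-0.0,0.137]]]
[[0.1,[0.0,0.0,0.0],[-0.0,-0.0,-0.0]]]
```

Request:
carry_out --deltas '[[0.1,[-12.5,-39.3,-16],[0,0,0.011]],[0.1,[-25.1,-78.5,-32],[0,0,0.022]],[0.1,[-37.6,-117.8,-48],[0,0,0.033]],[0.1,[-50.2,-157.1,-64],[0,0,0.044]],[0.1,[-62.7,-196.3,-80],[0,0,0.055]],[0.1,[-63.3,-234.5,-84],[0,0,0.071]],[0.1,[-63.9,-272.7,-88],[0,0,0.087]],[0.1,[-64.4,-310.9,-92],[0,0,0.104]],[0.1,[-65,-349.1,-96],[0,0,0.12]],[0.1,[-65.6,-387.4,-100],[0,0,0.137]],[0.1,[-65.6,-387.4,-100],[0,0,0.137]],[0.1,[-65.6,-387.4,-100],[0,0,0.137]]]'

```text
time_s: 18.4
tcp_pos: [0.4395, 0.4395, 0.2979]
eef_rot: [179.8, 0.1, -14.7]
contact_force: [1.1, -0.3, -0.4]
gripper_width: 0.0197
gripper_force: 60.0
```

```bash
cat >> h.py <<'E'
def tray(P):
    A=P[np.isfinite(P[...,0])&(P[...,2]>.028)&(P[...,2]<.055)&(P[...,1]>.28)&(P[...,0]>.28)&(P[...,0]<.62)&(P[...,1]<.62)]
    c,(a,b),t=cv2.minAreaRect((A[:,:2]*1e3).astype("f4"))
    if a<b: a,b,t=b,a,t+90   # long axis = tray y
    t=((t-90)+90)%180-90
    return np.array(c),(a,b),t
E
python3 - <<'E'
from h import *
s=r.get_state(); print(s["tcp_pos"],s["gripper_width"])
im,P=cap("wrist","w6.png"); c,ab,t=tray(P); print(c,ab,t)
ok=200<ab[1]<245
if not ok: c,t=np.array([440.8,437.4]),-14.7
a=np.radians(t); Rm=np.array([[np.cos(a),-np.sin(a)],[np.sin(a),np.cos(a)]])
b=list((c+Rm@[6,45])/1e3)
plan([(.1,b+[.14],Rd(t),0),(.1,b+[.012],Rd(t),0,35),(.1,b+[.0075],Rd(t),2)])
plan([(.45,b+[.0075],Rd(t),4),(.45,b+[.15],Rd(t),0)])
B=P[190:280,290:355].reshape(-1,3);B=B[(B[:,2]>.2)];print(np.median(B[:,2]))
E
```

```text
[0.43950165 0.43951169 0.29793173] 0.019738255544655067
[451.6076355  434.68554688] (256.8687744140625, 214.74916076660156) -14.653663635253906
[[0.1,[4.6,-10.7,40.0],[-0.0,-0.0,-0.0]],[0.1,[9.3,-21.4,80.0],[-0.0,-0.0,-0.001]],[0.1,[13.9,-32.1,120.0],[-0.0,-0.0,-0.001]],[0.1,[18.5,-42.8,160.0],[-0.0,-0.0,-0.001]],[0.1,[18.5,-42.8,192.0],[-0.0,-0.0,-0.001]],[0.1,[18.5,-42.8,224.0],[-0.0,-0.0,-0.001]],[0.1,[18.5,-42.8,256.0],[-0.0,-0.0,-0.001]],[0.1,[18.5,-42.8,288.0],[-0.0,-0.0,-0.001]],[0.1,[18.5,-42.8,292.5],[-0.0,-0.0,-0.001]],[0.1,[18.5,-42.8,292.5],[-0.0,-0.0,-0.001]],[0.1,[18.5,-42.8,292.5],[-0.0,-0.0,-0.001]]]
[[0.45,[0.0,0.0,-0.0],[-0.0,-0.0,-0.0]],[0.45,[0.0,0.0,-0.0],[-0.0,-0.0,-0.0]],[0.45,[0.0,0.0,-0.0],[-0.0,-0.0,-0.0]],[0.45,[0.0,0.0,-0.0],[-0.0,-0.0,-0.0]],[0.45,[0.0,0.0,-0.0],[-0.0,-0.0,-0.0]],[0.45,[0.0,0.0,-35.6],[-0.0,-0.0,-0.0]],[0.45,[0.0,0.0,-71.3],[-0.0,-0.0,-0.0]],[0.45,[0.0,0.0,-106.9],[-0.0,-0.0,-0.0]],[0.45,[0.0,0.0,-142.5],[-0.0,-0.0,-0.0]]]
0.3156960147092699
```

Request:
carry_out --deltas '[[0.1,[4.6,-10.7,40],[0,0,0]],[0.1,[9.3,-21.4,80],[0,0,0]],[0.1,[13.9,-32.1,120],[0,0,0]],[0.1,[18.5,-42.8,160],[0,0,0]],[0.1,[18.5,-42.8,192],[0,0,0]],[0.1,[18.5,-42.8,224],[0,0,0]],[0.1,[18.5,-42.8,256],[0,0,0]],[0.1,[18.5,-42.8,288],[0,0,0]],[0.1,[18.5,-42.8,292.5],[0,0,0]],[0.1,[18.5,-42.8,292.5],[0,0,0]],[0.1,[18.5,-42.8,292.5],[0,0,0]]]'

```text
time_s: 19.55
tcp_pos: [0.4688, 0.4758, 0.0078]
eef_rot: [-180.0, -0.0, -14.8]
contact_force: [0.7, -0.5, 0.4]
gripper_width: 0.0193
gripper_force: 60.0
```

Request:
carry_out --deltas '[[0.45,[0,0,0],[0,0,0]],[0.45,[0,0,0],[0,0,0]],[0.45,[0,0,0],[0,0,0]],[0.45,[0,0,0],[0,0,0]],[0.45,[0,0,0],[0,0,0]],[0.45,[0,0,-35.6],[0,0,0]],[0.45,[0,0,-71.3],[0,0,0]],[0.45,[0,0,-106.9],[0,0,0]],[0.45,[0,0,-142.5],[0,0,0]]]'

```text
time_s: 20.45
tcp_pos: [0.4683, 0.4765, 0.151]
eef_rot: [180.0, 0.0, -14.7]
contact_force: [-0.1, 0.7, -0.1]
gripper_width: 0.0394
gripper_force: 0.0
```

```bash
python3 - <<'E'
from h import *
g=.68
plan([(.68,[.44,.30,.20],Rd(-10),0),(g,w(58,89.4,140),Rd(SA),0),(g,w(58,89.4,60),Rd(SA),0),(g,w(58,89.4,35),Rd(SA),1,25),(.1,w(58,89.4,35),Rd(SA),5)])
print()
plan([(.1,w(58,89.4,150),Rd(SA),0,30)])
E
```

```text
[[0.68,[3.4,35.7,-10.0],[-0.0,-0.0,-0.016]],[0.68,[6.8,71.3,-20.0],[-0.0,-0.0,-0.033]],[0.68,[10.1,107.0,-30.0],[-0.0,-0.0,-0.049]],[0.68,[13.5,142.6,-40.0],[-0.0,-0.0,-0.065]],[0.68,[16.9,178.3,-50.0],[-0.0,-0.0,-0.081]],[0.68,[50.3,205.8,-38.0],[-0.0,-0.0,-0.092]],[0.68,[83.7,233.3,-26.0],[-0.0,-0.0,-0.103]],[0.68,[117.1,260.8,-14.0],[-0.0,-0.0,-0.114]],[0.68,[150.5,288.3,-2.0],[-0.0,-0.0,-0.125]],[0.68,[183.9,315.8,10.0],[-0.0,0.0,-0.136]],[0.68,[183.9,315.8,50.0],[-0.0,0.0,-0.136]],[0.68,[183.9,315.8,90.0],[-0.0,0.0,-0.136]]]
[[0.68,[0.0,0.1,25.0],[-0.0,0.0,0.0]],[0.68,[0.0,0.1,25.0],[-0.0,0.0,0.0]],[0.1,[0.0,0.1,25.0],[-0.0,0.0,0.0]],[0.1,[0.0,0.1,25.0],[-0.0,0.0,0.0]],[0.1,[0.0,0.1,25.0],[-0.0,0.0,0.0]],[0.1,[0.0,0.1,25.0],[-0.0,0.0,0.0]],[0.1,[0.0,0.1,25.0],[-0.0,0.0,0.0]],[0.1,[0.0,0.1,25.0],[-0.0,0.0,0.0]]]

[[0.1,[0.0,-0.0,-28.8],[0.0,0.0,0.0]],[0.1,[0.0,-0.0,-57.5],[0.0,0.0,0.0]],[0.1,[0.0,-0.0,-86.3],[-0.0,0.0,0.0]],[0.1,[0.0,-0.0,-115.0],[-0.0,0.0,0.0]]]
```

Request:
carry_out --deltas '[[0.55,[3.4,35.7,-10],[0,0,-0.016]],[0.55,[6.8,71.3,-20],[0,0,-0.033]],[0.55,[10.1,107,-30],[0,0,-0.049]],[0.55,[13.5,142.6,-40],[0,0,-0.065]],[0.55,[16.9,178.3,-50],[0,0,-0.081]],[0.55,[50.3,205.8,-38],[0,0,-0.092]],[0.55,[83.7,233.3,-26],[0,0,-0.103]],[0.55,[117.1,260.8,-14],[0,0,-0.114]],[0.55,[150.5,288.3,-2],[0,0,-0.125]],[0.55,[183.9,315.8,10],[0,0,-0.136]],[0.55,[183.9,315.8,50],[0,0,-0.136]],[0.55,[183.9,315.8,90],[0,0,-0.136]]]'

```text
time_s: 21.65
tcp_pos: [0.5674, 0.1232, 0.0592]
eef_rot: [-179.9, -0.1, -7.1]
contact_force: [0.6, 0.5, -1.2]
gripper_width: 0.0481
gripper_force: 0.0
```

Request:
carry_out --deltas '[[0.55,[0,0,25],[0,0,0]],[0.55,[0,0,25],[0,0,0]],[0.1,[0,0,25],[0,0,0]],[0.1,[0,0,25],[0,0,0]],[0.1,[0,0,25],[0,0,0]],[0.1,[0,0,25],[0,0,0]],[0.1,[0,0,25],[0,0,0]],[0.1,[0,0,25],[0,0,0]]]' --squeeze 25

```text
time_s: 22.45
tcp_pos: [0.5664, 0.1247, 0.0351]
eef_rot: [-180.0, -0.0, -6.9]
contact_force: [-1.2, 1.4, 4.7]
gripper_width: 0.0287
gripper_force: 25.0
```

Request:
carry_out --deltas '[[0.1,[0,0,-28.8],[0,0,0]],[0.1,[0,0,-57.5],[0,0,0]],[0.1,[0,0,-86.3],[0,0,0]],[0.1,[0,0,-115],[0,0,0]]]'

```text
time_s: 22.85
tcp_pos: [0.5658, 0.1243, 0.1506]
eef_rot: [180.0, 0.0, -6.9]
contact_force: [0.5, -0.1, 0.1]
gripper_width: 0.0288
gripper_force: 25.0
```

```bash
cat >> h.py <<'E'
def tr(x,y,z,c=(441,437.4),t=-14.65):
    a=np.radians(t); return np.array([c[0]+np.cos(a)*x-np.sin(a)*y,c[1]+np.sin(a)*x+np.cos(a)*y,z])/1e3
E
python3 - <<'E'
from h import *
s=r.get_state(); print(s["gripper_width"])
t=-14.65
plan([(.1,tr(-19,-25,150),Rd(t),0),(.1,tr(-19,-25,14),Rd(t),0,35),(.1,tr(-19,-25,9),Rd(t),2),(.5,tr(-19,-25,9),Rd(t),3),(.55,tr(-19,-25,150),Rd(t),0)])
P=np.load("w1.npz")["P"]
for y in(-.1,-.05,0,.05):
    print(y,[(z,round(float(np.nanmin(P[(abs(P[...,1]-y)<.01)&(P[...,0]>.6)&(abs(P[...,2]-z)<.02)][:,0],initial=9)),3)) for z in(.05,.1,.15,.2,.25,.3)])
E
```

```text
0.028825243264548293
[[0.1,[-23.1,-34.2,-0.0],[0.0,-0.0,0.017]],[0.1,[-46.1,-68.3,-0.0],[0.0,-0.0,0.034]],[0.1,[-69.2,-102.5,-0.0],[-0.0,-0.0,0.051]],[0.1,[-92.2,-136.7,-0.0],[0.0,-0.0,0.068]],[0.1,[-115.3,-170.8,0.0],[0.0,-0.0,0.085]],[0.1,[-138.3,-205.0,0.0],[0.0,-0.0,0.102]],[0.1,[-161.4,-239.2,-0.0],[-0.0,-0.0,0.119]],[0.1,[-184.5,-273.3,-0.0],[0.0,-0.0,0.136]],[0.1,[-184.5,-273.3,34.0],[0.0,-0.0,0.136]],[0.1,[-184.5,-273.3,68.0],[0.0,-0.0,0.136]],[0.1,[-184.5,-273.3,102.0],[0.0,-0.0,0.136]],[0.1,[-184.5,-273.3,136.0],[0.0,-0.0,0.136]]]
[[0.1,[0.0,-0.0,5.0],[-0.0,-0.0,-0.0]],[0.1,[0.0,-0.0,5.0],[-0.0,-0.0,-0.0]],[0.1,[0.0,-0.0,5.0],[-0.0,-0.0,-0.0]],[0.5,[0.0,-0.0,5.0],[-0.0,-0.0,-0.0]],[0.5,[0.0,-0.0,5.0],[-0.0,-0.0,-0.0]],[0.5,[0.0,-0.0,5.0],[-0.0,-0.0,-0.0]],[0.5,[0.0,-0.0,5.0],[-0.0,-0.0,-0.0]],[0.55,[0.0,-0.0,-30.3],[-0.0,-0.0,-0.0]],[0.55,[0.0,-0.0,-65.5],[-0.0,-0.0,-0.0]],[0.55,[0.0,-0.0,-100.8],[-0.0,-0.0,-0.0]],[0.55,[0.0,-0.0,-136.0],[-0.0,-0.0,-0.0]]]
-0.1 [(0.05, 0.661), (0.1, 9.0), (0.15, 0.639), (0.2, 0.631), (0.25, 0.631), (0.3, 9.0)]
-0.05 [(0.05, 0.675), (0.1, 9.0), (0.15, 0.652), (0.2, 0.644), (0.25, 0.645), (0.3, 9.0)]
0 [(0.05, 0.688), (0.1, 9.0), (0.15, 0.666), (0.2, 9.0), (0.25, 9.0), (0.3, 9.0)]
0.05 [(0.05, 0.701), (0.1, 9.0), (0.15, 9.0), (0.2, 9.0), (0.25, 9.0), (0.3, 9.0)]
```

Request:
carry_out --deltas '[[0.1,[-23.1,-34.2,0],[0,0,0.017]],[0.1,[-46.1,-68.3,0],[0,0,0.034]],[0.1,[-69.2,-102.5,0],[0,0,0.051]],[0.1,[-92.2,-136.7,0],[0,0,0.068]],[0.1,[-115.3,-170.8,0],[0,0,0.085]],[0.1,[-138.3,-205,0],[0,0,0.102]],[0.1,[-161.4,-239.2,0],[0,0,0.119]],[0.1,[-184.5,-273.3,0],[0,0,0.136]],[0.1,[-184.5,-273.3,34],[0,0,0.136]],[0.1,[-184.5,-273.3,68],[0,0,0.136]],[0.1,[-184.5,-273.3,102],[0,0,0.136]],[0.1,[-184.5,-273.3,136],[0,0,0.136]]]'

```text
time_s: 24.05
tcp_pos: [0.4156, 0.418, 0.0123]
eef_rot: [-180.0, 0.0, -14.7]
contact_force: [0.4, -0.0, -0.9]
gripper_width: 0.0288
gripper_force: 25.0
```

Request:
carry_out --deltas '[[0.1,[0,0,5],[0,0,0]],[0.1,[0,0,5],[0,0,0]],[0.1,[0,0,5],[0,0,0]],[0.5,[0,0,5],[0,0,0]],[0.5,[0,0,5],[0,0,0]],[0.5,[0,0,5],[0,0,0]],[0.5,[0,0,5],[0,0,0]],[0.55,[0,0,-30.3],[0,0,0]],[0.55,[0,0,-65.5],[0,0,0]],[0.55,[0,0,-100.8],[0,0,0]],[0.55,[0,0,-136],[0,0,0]],[0.55,[0,0,-136],[0,0,0]]]'

```text
time_s: 25.25
tcp_pos: [0.4177, 0.4205, 0.1553]
eef_rot: [-179.5, -0.2, -14.7]
contact_force: [0.7, 0.2, -0.3]
gripper_width: 0.0484
gripper_force: 0.0
```

```bash
python3 - <<'E'
from h import *
# quick check of the tray contents
im,P=cap("wrist","w7.png")
g=.55
plan([(g,[.40,.22,.20],Rd(-10),0),(g,w(20,-90.3,140),Rd(SA),0),(g,w(50,-90.3,70),Rd(SA),0),(g,w(50,-90.3,35),Rd(SA),1,25),(.1,w(50,-90.3,35),Rd(SA),5)])
print()
plan([(.1,w(50,-90.3,110),Rd(SA),0,30),(.1,w(20,-90.3,150),Rd(SA),0,30)])
E
```

```text
[[0.55,[6.9,39.1,-10.0],[-0.0,-0.0,-0.016]],[0.55,[13.8,78.3,-20.0],[-0.0,-0.0,-0.033]],[0.55,[20.6,117.4,-30.0],[-0.0,-0.0,-0.049]],[0.55,[27.5,156.5,-40.0],[-0.0,-0.0,-0.065]],[0.55,[34.4,195.7,-50.0],[-0.0,-0.0,-0.081]],[0.55,[59.0,229.0,-41.4],[-0.0,-0.0,-0.089]],[0.55,[83.6,262.3,-32.9],[-0.0,-0.0,-0.097]],[0.55,[108.2,295.6,-24.3],[-0.0,-0.0,-0.105]],[0.55,[132.8,328.9,-15.7],[-0.0,-0.0,-0.113]],[0.55,[157.4,362.3,-7.1],[-0.0,-0.0,-0.12]],[0.55,[182.0,395.6,1.4],[-0.0,-0.0,-0.128]],[0.55,[206.6,428.9,10.0],[-0.0,0.0,-0.136]]]
[[0.55,[15.0,0.0,35.0],[-0.0,0.0,-0.0]],[0.55,[30.0,0.0,70.0],[-0.0,0.0,-0.0]],[0.55,[30.0,0.0,87.5],[-0.0,0.0,-0.0]],[0.55,[30.0,0.0,105.0],[-0.0,0.0,-0.0]],[0.55,[30.0,0.0,105.0],[-0.0,0.0,-0.0]],[0.1,[30.0,0.0,105.0],[-0.0,0.0,-0.0]],[0.1,[30.0,0.0,105.0],[-0.0,0.0,-0.0]],[0.1,[30.0,0.0,105.0],[-0.0,0.0,-0.0]],[0.1,[30.0,0.0,105.0],[-0.0,0.0,-0.0]],[0.1,[30.0,0.0,105.0],[-0.0,0.0,-0.0]],[0.1,[30.0,0.0,105.0],[-0.0,0.0,-0.0]]]

[[0.1,[0.0,0.0,-25.0],[0.0,0.0,-0.0]],[0.1,[0.0,0.0,-50.0],[-0.0,0.0,-0.0]],[0.1,[0.0,0.0,-75.0],[-0.0,0.0,-0.0]],[0.1,[-15.0,0.0,-95.0],[-0.0,0.0,-0.0]],[0.1,[-30.0,0.0,-115.0],[-0.0,0.0,-0.0]]]
```

Request:
carry_out --deltas '[[0.55,[6.9,39.1,-10],[0,0,-0.016]],[0.55,[13.8,78.3,-20],[0,0,-0.033]],[0.55,[20.6,117.4,-30],[0,0,-0.049]],[0.55,[27.5,156.5,-40],[0,0,-0.065]],[0.55,[34.4,195.7,-50],[0,0,-0.081]],[0.55,[59,229,-41.4],[0,0,-0.089]],[0.55,[83.6,262.3,-32.9],[0,0,-0.097]],[0.55,[108.2,295.6,-24.3],[0,0,-0.105]],[0.55,[132.8,328.9,-15.7],[0,0,-0.113]],[0.55,[157.4,362.3,-7.1],[0,0,-0.12]],[0.55,[182,395.6,1.4],[0,0,-0.128]],[0.55,[206.6,428.9,10],[0,0,-0.136]]]'

```text
time_s: 26.5
tcp_pos: [0.5066, -0.0511, 0.1384]
eef_rot: [180.0, 0.1, -6.9]
contact_force: [0.8, 1.8, 0.1]
gripper_width: 0.0481
gripper_force: 0.0
```

Request:
carry_out --deltas '[[0.55,[15,0,35],[0,0,0]],[0.55,[30,0,70],[0,0,0]],[0.55,[30,0,87.5],[0,0,0]],[0.55,[30,0,105],[0,0,0]],[0.55,[30,0,105],[0,0,0]],[0.1,[30,0,105],[0,0,0]],[0.1,[30,0,105],[0,0,0]],[0.1,[30,0,105],[0,0,0]],[0.1,[30,0,105],[0,0,0]],[0.1,[30,0,105],[0,0,0]],[0.1,[30,0,105],[0,0,0]]]'

```text
time_s: 27.6
tcp_pos: [0.5367, -0.0529, 0.035]
eef_rot: [-180.0, -0.0, -6.9]
contact_force: [-1.2, -0.4, 2.5]
gripper_width: 0.0284
gripper_force: 24.9
```

Request:
carry_out --deltas '[[0.1,[0,0,-25],[0,0,0]],[0.1,[0,0,-50],[0,0,0]],[0.1,[0,0,-75],[0,0,0]],[0.1,[-15,0,-95],[0,0,0]],[0.1,[-30,0,-115],[0,0,0]]]'

```text
time_s: 28.1
tcp_pos: [0.5065, -0.0492, 0.1504]
eef_rot: [-180.0, -0.0, -6.9]
contact_force: [-0.7, -0.5, 0.1]
gripper_width: 0.0281
gripper_force: 24.9
```

```bash
python3 - <<'E'
from h import *
plan([(.1,[.40,.22,.25],Rd(-10),0),(.1,[.44,.42,.30],Rd(-14.65),2)])
E
```

```text
[[0.1,[-19.9,-36.3,-14.3],[0.0,-0.0,0.008]],[0.1,[-39.7,-72.7,-28.6],[-0.0,-0.0,0.016]],[0.1,[-59.6,-109.0,-42.9],[-0.0,-0.0,0.023]],[0.1,[-79.4,-145.4,-57.1],[-0.0,-0.0,0.031]],[0.1,[-99.3,-181.7,-71.4],[-0.0,-0.0,0.039]],[0.1,[-119.1,-218.1,-85.7],[-0.0,-0.0,0.047]],[0.1,[-139.0,-254.4,-100.0],[-0.0,-0.0,0.055]],[0.1,[-135.8,-295.1,-110.0],[-0.0,-0.0,0.071]],[0.1,[-132.7,-335.8,-120.0],[-0.0,-0.0,0.087]],[0.1,[-129.5,-376.5,-130.0],[-0.0,-0.0,0.103]],[0.1,[-126.4,-417.1,-140.0],[-0.0,-0.0,0.12]],[0.1,[-123.2,-457.8,-150.0],[-0.0,-0.0,0.136]]]
[[0.1,[0.0,0.0,0.0],[-0.0,-0.0,-0.0]],[0.1,[0.0,0.0,0.0],[-0.0,-0.0,-0.0]]]
```

Request:
carry_out --deltas '[[0.1,[-19.9,-36.3,-14.3],[0,0,0.008]],[0.1,[-39.7,-72.7,-28.6],[0,0,0.016]],[0.1,[-59.6,-109,-42.9],[0,0,0.023]],[0.1,[-79.4,-145.4,-57.1],[0,0,0.031]],[0.1,[-99.3,-181.7,-71.4],[0,0,0.039]],[0.1,[-119.1,-218.1,-85.7],[0,0,0.047]],[0.1,[-139,-254.4,-100],[0,0,0.055]],[0.1,[-135.8,-295.1,-110],[0,0,0.071]],[0.1,[-132.7,-335.8,-120],[0,0,0.087]],[0.1,[-129.5,-376.5,-130],[0,0,0.103]],[0.1,[-126.4,-417.1,-140],[0,0,0.12]],[0.1,[-123.2,-457.8,-150],[0,0,0.136]]]'

```text
time_s: 29.3
tcp_pos: [0.4396, 0.4216, 0.3]
eef_rot: [-180.0, 0.0, -14.7]
contact_force: [1.1, 0.0, -0.7]
gripper_width: 0.0288
gripper_force: 24.9
```

Request:
carry_out --deltas '[[0.1,[0,0,0],[0,0,0]],[0.1,[0,0,0],[0,0,0]]]'

```text
time_s: 29.5
tcp_pos: [0.4394, 0.4206, 0.2986]
eef_rot: [179.9, 0.0, -14.7]
contact_force: [0.5, -0.2, -1.2]
gripper_width: 0.0284
gripper_force: 24.9
```

```bash
python3 - <<'E'
from h import *
s=r.get_state(); print(s["tcp_pos"],s["gripper_width"])
im,P=cap("wrist","w8.png"); print(tray(P)); print(block(P,.455,.46))
t=-14.65
plan([(.1,tr(58,-25,120),Rd(t),0),(.1,tr(58,-25,14),Rd(t),0,35),(.1,tr(58,-25,9),Rd(t),2),(.5,tr(58,-25,9),Rd(t),3),(.55,tr(58,-25,150),Rd(t),1)])
E
```

```text
[0.43935748 0.42063913 0.29859114] 0.028402793976558458
(array([449.60430908, 435.28182983]), (257.0266418457031, 217.77047729492188), -14.737815856933594)
(array([463.88696289, 478.09359741]), (114.84479522705078, 20.372575759887695), -14.908447265625, np.float64(23.84585399764505))
[[0.1,[10.9,1.6,36.0],[-0.0,-0.0,-0.0]],[0.1,[21.8,3.2,72.0],[-0.0,-0.0,-0.0]],[0.1,[32.7,4.7,108.0],[-0.0,-0.0,-0.0]],[0.1,[43.7,6.3,144.0],[-0.0,-0.0,-0.0]],[0.1,[54.6,7.9,180.0],[-0.0,-0.0,-0.0]],[0.1,[54.6,7.9,206.5],[-0.0,-0.0,-0.0]],[0.1,[54.6,7.9,233.0],[-0.0,-0.0,-0.0]],[0.1,[54.6,7.9,259.5],[-0.0,-0.0,-0.0]],[0.1,[54.6,7.9,286.0],[-0.0,-0.0,-0.0]],[0.1,[54.6,7.9,291.0],[-0.0,-0.0,-0.0]],[0.1,[54.6,7.9,291.0],[-0.0,-0.0,-0.0]],[0.1,[54.6,7.9,291.0],[-0.0,-0.0,-0.0]]]
[[0.5,[-0.0,0.0,0.0],[-0.0,-0.0,-0.0]],[0.5,[-0.0,0.0,0.0],[-0.0,-0.0,-0.0]],[0.5,[-0.0,0.0,0.0],[-0.0,-0.0,-0.0]],[0.5,[-0.0,0.0,0.0],[-0.0,-0.0,-0.0]],[0.55,[-0.0,0.0,-35.2],[-0.0,-0.0,-0.0]],[0.55,[-0.0,0.0,-70.5],[-0.0,-0.0,-0.0]],[0.55,[-0.0,0.0,-105.8],[-0.0,-0.0,-0.0]],[0.55,[-0.0,0.0,-141.0],[-0.0,-0.0,-0.0]],[0.55,[-0.0,0.0,-141.0],[-0.0,-0.0,-0.0]]]
```

View pics/w8.png

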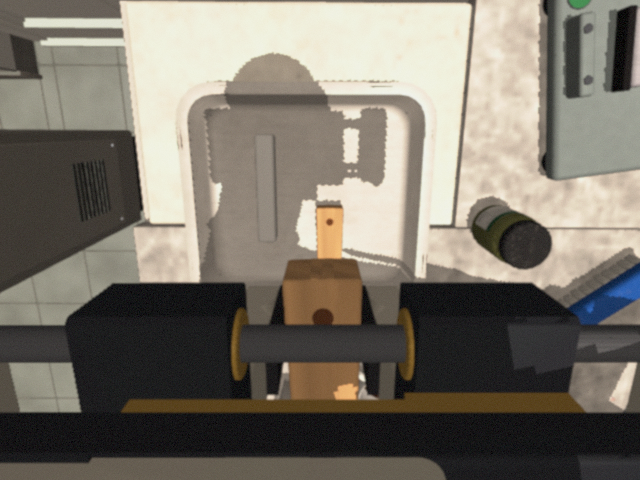

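Request:
carry_out --deltas '[[0.1,[10.9,1.6,36],[0,0,0]],[0.1,[21.8,3.2,72],[0,0,0]],[0.1,[32.7,4.7,108],[0,0,0]],[0.1,[43.7,6.3,144],[0,0,0]],[0.1,[54.6,7.9,180],[0,0,0]],[0.1,[54.6,7.9,206.5],[0,0,0]],[0.1,[54.6,7.9,233],[0,0,0]],[0.1,[54.6,7.9,259.5],[0,0,0]],[0.1,[54.6,7.9,286],[0,0,0]],[0.1,[54.6,7.9,291],[0,0,0]],[0.1,[54.6,7.9,291],[0,0,0]],[0.1,[54.6,7.9,291],[0,0,0]]]'

```text
time_s: 30.75
tcp_pos: [0.4906, 0.3979, 0.0094]
eef_rot: [-180.0, -0.0, -14.7]
contact_force: [-0.1, 0.1, -0.4]
gripper_width: 0.0283
gripper_force: 24.9
```

Request:
carry_out --deltas '[[0.5,[0,0,0],[0,0,0]],[0.5,[0,0,0],[0,0,0]],[0.5,[0,0,0],[0,0,0]],[0.5,[0,0,0],[0,0,0]],[0.55,[0,0,-35.2],[0,0,0]],[0.55,[0,0,-70.5],[0,0,0]],[0.55,[0,0,-105.8],[0,0,0]],[0.55,[0,0,-141],[0,0,0]],[0.55,[0,0,-141],[0,0,0]]]'

```text
time_s: 31.65
tcp_pos: [0.4926, 0.4008, 0.1555]
eef_rot: [-179.5, -0.2, -14.7]
contact_force: [0.3, -0.0, 0.7]
gripper_width: 0.0481
gripper_force: 0.0
```

```bash
python3 - <<'E'
from h import *
plan([(.6,[.40,.22,.25],Rd(-10),0),(.8,[.40,-.05,.28],Rd(-10),0),(.8,[.44,-.20,.30],Rd(-10),2)])
E
```

```text
[[0.6,[-8.5,39.1,-20.0],[-0.0,-0.0,-0.016]],[0.6,[-17.1,78.3,-40.0],[-0.0,-0.0,-0.033]],[0.6,[-25.6,117.4,-60.0],[-0.0,-0.0,-0.049]],[0.6,[-34.1,156.6,-80.0],[-0.0,-0.0,-0.065]],[0.6,[-42.7,195.7,-100.0],[-0.0,-0.0,-0.081]],[0.8,[-32.9,233.0,-104.3],[-0.0,-0.0,-0.081]],[0.8,[-23.1,270.4,-108.6],[-0.0,-0.0,-0.081]],[0.8,[-13.4,307.7,-112.9],[-0.0,-0.0,-0.081]],[0.8,[-3.6,345.0,-117.1],[-0.0,-0.0,-0.081]],[0.8,[6.1,382.3,-121.4],[-0.0,-0.0,-0.081]],[0.8,[15.9,419.6,-125.7],[-0.0,-0.0,-0.081]],[0.8,[25.7,456.9,-130.0],[-0.0,-0.0,-0.081]]]
[[0.8,[16.3,35.2,-5.0],[-0.0,-0.0,-0.0]],[0.8,[32.7,70.4,-10.0],[-0.0,-0.0,-0.0]],[0.8,[49.1,105.6,-15.0],[-0.0,-0.0,-0.0]],[0.8,[65.5,140.8,-20.0],[-0.0,-0.0,-0.0]],[0.8,[65.5,140.8,-20.0],[-0.0,-0.0,-0.0]],[0.8,[65.5,140.8,-20.0],[-0.0,-0.0,-0.0]]]
```

Request:
carry_out --deltas '[[0.6,[-8.5,39.1,-20],[0,0,-0.016]],[0.6,[-17.1,78.3,-40],[0,0,-0.033]],[0.6,[-25.6,117.4,-60],[0,0,-0.049]],[0.6,[-34.1,156.6,-80],[0,0,-0.065]],[0.6,[-42.7,195.7,-100],[0,0,-0.081]],[0.8,[-32.9,233,-104.3],[0,0,-0.081]],[0.8,[-23.1,270.4,-108.6],[0,0,-0.081]],[0.8,[-13.4,307.7,-112.9],[0,0,-0.081]],[0.8,[-3.6,345,-117.1],[0,0,-0.081]],[0.8,[6.1,382.3,-121.4],[0,0,-0.081]],[0.8,[15.9,419.6,-125.7],[0,0,-0.081]],[0.8,[25.7,456.9,-130],[0,0,-0.081]]]'

```text
time_s: 32.85
tcp_pos: [0.3988, -0.0514, 0.2798]
eef_rot: [-180.0, -0.0, -10.0]
contact_force: [1.1, 0.6, 0.8]
gripper_width: 0.0703
gripper_force: 0.0
```

Request:
carry_out --deltas '[[0.8,[16.3,35.2,-5],[0,0,0]],[0.8,[32.7,70.4,-10],[0,0,0]],[0.8,[49.1,105.6,-15],[0,0,0]],[0.8,[65.5,140.8,-20],[0,0,0]],[0.8,[65.5,140.8,-20],[0,0,0]],[0.8,[65.5,140.8,-20],[0,0,0]]]'

```text
time_s: 33.45
tcp_pos: [0.4388, -0.2008, 0.2988]
eef_rot: [-180.0, 0.1, -10.2]
contact_force: [-0.9, 0.0, -0.8]
gripper_width: 0.0706
gripper_force: 0.0
```

```bash
python3 - <<'E'
from h import *
s=r.get_state(); print(s["tcp_pos"],s["eef_rot"])
im,P=cap("wrist","w9.png"); np.savez("w9.npz",im=im,P=P)
E
```

```text
[ 0.43877978 -0.20075397  0.29884436] [-1.79992371e+02  7.32102452e-02 -1.02207750e+01]
```

View pics/w9.png

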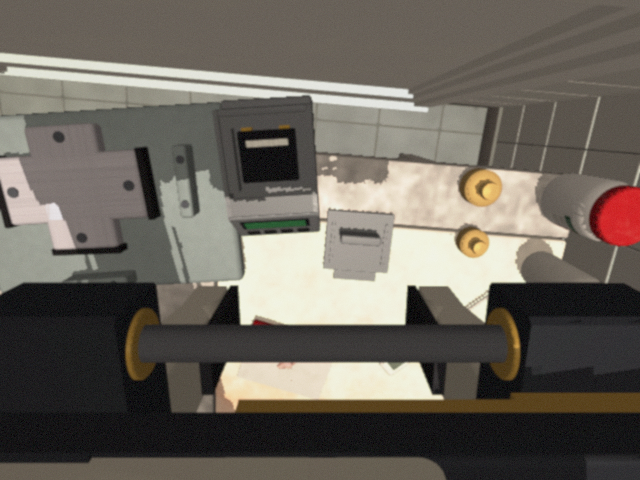

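```bash
python3 - <<'E'
from h import *
plan([(.8,[.43,-.165,.21],Rd(SA),3)])
from fit import toscale
P=np.load("w9.npz")["P"]
def cover(P,x,y):
    m=np.isfinite(P[...,0])&(abs(P[...,0]-x)<.09)&(abs(P[...,1]-y)<.08)
    bar=P[m&(P[...,2]>.022)&(P[...,2]<.045)]; pl=P[m&(P[...,2]>.004)&(P[...,2]<.045)]
    print("bar",cv2.minAreaRect((bar[:,:2]*1e3).astype("f4")),np.median(bar[:,2]))
    print("plate",cv2.minAreaRect((pl[:,:2]*1e3).astype("f4")),np.median(pl[:,2]))
    return bar
print(P[225,360],P[262,358]); c=P[255,345]; cover(P,P[240,360][0],P[240,360][1])
E
```

```text
[[0.8,[-5.3,-10.9,30.0],[0.0,0.0,-0.018]],[0.8,[-10.7,-21.8,60.0],[0.0,0.0,-0.037]],[0.8,[-16.0,-32.7,90.0],[0.0,0.0,-0.055]],[0.8,[-16.0,-32.7,90.0],[0.0,0.0,-0.055]],[0.8,[-16.0,-32.7,90.0],[0.0,0.0,-0.055]],[0.8,[-16.0,-32.7,90.0],[0.0,0.0,-0.055]]]
[ 0.39827392 -0.23584626  0.00840938] [ 0.3553986  -0.22674065  0.00976076]
bar ((412.8977966308594, -193.85125732421875), (120.13862609863281, 73.10343170166016), 32.528987884521484) 0.03187637863049125
plate ((403.4919738769531, -214.7001495361328), (158.37608337402344, 101.61732482910156), 32.467708587646484) 0.008502380385447872
```

Request:
carry_out --deltas '[[0.8,[-5.3,-10.9,30],[0,0,-0.018]],[0.8,[-10.7,-21.8,60],[0,0,-0.037]],[0.8,[-16,-32.7,90],[0,0,-0.055]],[0.8,[-16,-32.7,90],[0,0,-0.055]],[0.8,[-16,-32.7,90],[0,0,-0.055]],[0.8,[-16,-32.7,90],[0,0,-0.055]]]'

```text
time_s: 34.1
tcp_pos: [0.4303, -0.1649, 0.2112]
eef_rot: [180.0, -0.2, -6.9]
contact_force: [0.1, -1.1, 0.5]
gripper_width: 0.07
gripper_force: 0.0
```

```bash
cat > bay.py <<'E'
from h import *
from fit import toscale
P=np.load("w9.npz")["P"]
m=np.isfinite(P[...,0])&(P[...,0]<.46)&(P[...,0]>.33)&(P[...,1]<-.16)&(P[...,1]>-.31); S9=toscale(P,[*SC,SA])
m&=~((S9[...,0]>-75)&(S9[...,1]>-247))
bar=P[m&(P[...,2]>.022)&(P[...,2]<.040)]; pl=P[m&(P[...,2]>.0045)&(P[...,2]<.040)]
print("bar",len(bar),cv2.minAreaRect((bar[:,:2]*1e3).astype("f4")),np.median(bar[:,2]))
print("plate",cv2.minAreaRect((pl[:,:2]*1e3).astype("f4")),np.median(pl[:,2]))
im,P=cap("wrist"); c=r.get_calibration("wrist"); np.savez("w10.npz",im=im,P=P); f=240/np.tan(np.radians(c["fov_y"])/2)
S=toscale(P,[*SC,SA])
con=np.isfinite(S[...,0])&(S[...,0]>-15)&(S[...,0]<70)&(S[...,1]>-248)&(S[...,1]<-148)&(S[...,2]>55)
A=S[con]; 
for _ in range(4):
    k,*_=np.linalg.lstsq(np.c_[A[:,0],A[:,1],np.ones(len(A))],A[:,2],rcond=None); e=A[:,2]-np.c_[A[:,0],A[:,1],np.ones(len(A))]@k; A=A[abs(e)<max(1.,2*e.std())]
print("plane z=%.4f x + %.4f y + %.2f"%tuple(k),len(A))
# height relative to nominal 5deg plane, by row medians across y centre
for x in range(-68,76,4):
    B=S[np.isfinite(S[...,0])&(abs(S[...,0]-x)<2)&(abs(S[...,1]+198)<15)]; C=S[np.isfinite(S[...,0])&(abs(S[...,0]-x)<2)&(abs(S[...,1]+239)<3)]
    print(x,len(B),np.round(np.median(B[:,2]),1) if len(B) else None,np.round(np.median(C[:,2]),1) if len(C) else None,end=" | ")
print()
for y in range(-246,-148,3):
    B=S[np.isfinite(S[...,0])&(abs(S[...,1]-y)<1.5)&(abs(S[...,0]-25)<10)]; print(y,np.round(np.median(B[:,2]),1) if len(B) else None,end=" | ")
xs,ys=np.arange(85,-85,-.3),np.arange(-140,-255,-.3)
X,Y=np.meshgrid(xs,ys,indexing="ij"); a=np.radians(SA)
W=np.stack([SC[0]+np.cos(a)*X-np.sin(a)*Y,SC[1]+np.sin(a)*X+np.cos(a)*Y,k[0]*X+k[1]*Y+k[2]],-1)/1e3
C=W@c["view"][:3,:3].T+c["view"][:3,3]
m=cv2.remap(im[:,:,::-1],(C[...,0]/C[...,2]*f+c["cx"]).astype("f4"),(C[...,1]/C[...,2]*f+c["cy"]).astype("f4"),cv2.INTER_CUBIC)
cv2.imwrite("pics/bay.png",np.hstack([m,cv2.resize(im[:,:,::-1],(400,300))[:,:]if 0 else cv2.copyMakeBorder(cv2.resize(im[:,:,::-1],(400,300)),0,len(m)-300,0,0,0)]))
E
python3 bay.py
```

```text
bar 417 ((387.1678466796875, -232.7159423828125), (43.270538330078125, 10.411160469055176), 74.69461059570312) 0.03154416940415217
plate ((373.0403747558594, -229.144287109375), (75.9097900390625, 82.30553436279297), 75.37932586669922) 0.008399120199977794
plane z=-3.7251 x + 0.3446 y + 323.06 25573
-68 37 19.0 20.1 | -64 70 29.0 24.5 | -60 126 33.1 31.4 | -56 58 37.1 38.1 | -52 96 46.4 43.0 | -48 111 53.2 50.3 | -44 149 58.1 56.8 | -40 157 63.3 63.2 | -36 201 63.3 63.1 | -32 194 63.2 63.2 | -28 196 63.5 63.6 | -24 211 64.1 64.1 | -20 2369 305.8 318.9 | -16 13818 316.2 314.6 | -12 3946 293.3 293.3 | -8 208 47.4 64.3 | -4 182 53.5 63.3 | 0 208 54.2 63.1 | 4 195 54.4 65.6 | 8 195 54.6 65.7 | 12 237 55.1 66.6 | 16 198 55.3 65.7 | 20 240 55.8 66.5 | 24 199 56.2 65.0 | 28 239 56.6 67.7 | 32 199 57.0 67.9 | 36 243 57.2 67.4 | 40 245 57.5 68.2 | 44 206 56.7 67.7 | 48 288 65.6 67.1 | 52 258 66.6 69.7 | 56 258 67.0 70.1 | 60 305 71.1 71.2 | 64 132 71.5 71.2 | 68 150 39.8 39.5 | 72 208 39.3 39.3 | 
-246 None | -243 68.2 | -240 68.0 | -237 64.2 | -234 64.2 | -231 64.2 | -228 50.7 | -225 55.7 | -222 56.2 | -219 56.1 | -216 56.3 | -213 56.3 | -210 56.2 | -207 56.2 | -204 56.1 | -201 56.3 | -198 56.2 | -195 56.5 | -192 56.3 | -189 56.5 | -186 56.2 | -183 56.2 | -180 56.2 | -177 56.3 | -174 56.2 | -171 55.7 | -168 53.6 | -165 64.2 | -162 64.3 | -159 64.6 | -156 68.3 | -153 68.1 | -150 None |
```

View pics/bay.png

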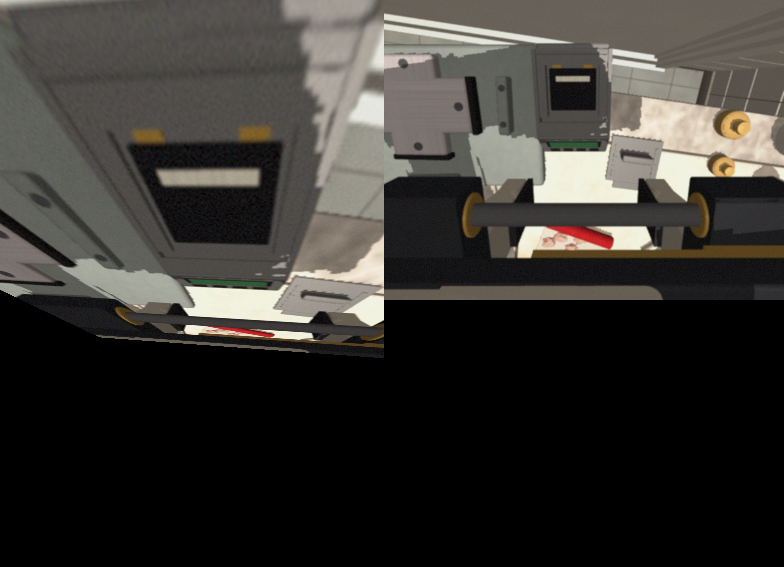

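```bash
python3 - <<'E'
from h import *
from fit import toscale
for n in("w10","w9"):
    P=np.load(n+".npz")["P"]; S=toscale(P,[*SC,SA]); S=S[np.isfinite(S[...,0])&(S[...,2]<90)&(S[...,2]>35)]
    x0=19.6; h=(S[:,2]-63.7-np.tan(np.radians(5))*(S[:,0]-x0))
    con=(S[:,0]>-45)&(S[:,0]<80)&(abs(S[:,1]+198)<48)
    def prof(sel,ax,lo,hi,st):
        print(n,[(round(v,1),round(float(np.median(h[sel&(abs(S[:,ax]-v)<st/2)])),1)) for v in np.arange(lo,hi,st) if (sel&(abs(S[:,ax]-v)<st/2)).sum()>2])
    c=con&(abs(S[:,1]+198)<22)
    prof(c,0,-45,-4,1.5); prof(c,0,46,72,1)
    c=con&(S[:,0]>0)&(S[:,0]<45)
    prof(c,1,-245,-226,1); prof(c,1,-168,-150,1)
P=np.load("w9.npz")["P"]
for y in(-.22,-.19,-.16,-.13,-.1):
    print(y,[(z,round(float(np.nanmin(P[(abs(P[...,1]-y)<.01)&(P[...,0]>.575)&(abs(P[...,2]-z)<.02)][:,0],initial=9)),3)) for z in(.1,.14,.18,.22,.26)])
E
```

```text
w10 [(np.float64(-45.0), -0.3), (np.float64(-43.5), 0.1), (np.float64(-42.0), 2.2), (np.float64(-40.5), 4.5), (np.float64(-39.0), 5.2), (np.float64(-37.5), 4.9), (np.float64(-36.0), 4.1), (np.float64(-34.5), 4.1), (np.float64(-33.0), 3.9), (np.float64(-31.5), 4.1), (np.float64(-30.0), 4.1), (np.float64(-28.5), 4.0), (np.float64(-27.0), 4.1), (np.float64(-25.5), 4.2), (np.float64(-24.0), 4.1), (np.float64(-22.5), 4.3), (np.float64(-21.0), 3.9), (np.float64(-19.5), 3.0), (np.float64(-18.0), -13.4), (np.float64(-16.5), -14.2), (np.float64(-15.0), -13.9), (np.float64(-13.5), -13.8), (np.float64(-12.0), -14.1), (np.float64(-10.5), -14.1), (np.float64(-9.0), -13.7), (np.float64(-7.5), -13.9), (np.float64(-6.0), -13.6), (np.float64(-4.5), -8.2)]
w10 [(np.int64(46), -13.6), (np.int64(47), -7.8), (np.int64(48), -0.1), (np.int64(49), 0.1), (np.int64(50), 0.0), (np.int64(51), 0.1), (np.int64(52), 0.0), (np.int64(53), 0.2), (np.int64(54), 0.1), (np.int64(55), 0.2), (np.int64(56), -0.1), (np.int64(57), 0.4), (np.int64(58), 0.1), (np.int64(59), 3.9), (np.int64(60), 3.9), (np.int64(61), 3.8), (np.i
[... 2685 characters left out ...]
 (np.int64(-167), -5.4), (np.int64(-166), 0.2), (np.int64(-165), 0.0), (np.int64(-164), 0.2), (np.int64(-163), 0.3), (np.int64(-162), 0.1), (np.int64(-161), 0.3), (np.int64(-160), 0.0), (np.int64(-159), 0.1), (np.int64(-158), 1.4), (np.int64(-157), 4.0), (np.int64(-156), 4.2), (np.int64(-155), 4.0), (np.int64(-154), 4.2), (np.int64(-153), 3.3)]
-0.22 [(0.1, 9.0), (0.14, 9.0), (0.18, 9.0), (0.22, 9.0), (0.26, 9.0)]
-0.19 [(0.1, 9.0), (0.14, 9.0), (0.18, 9.0), (0.22, 9.0), (0.26, 9.0)]
-0.16 [(0.1, 9.0), (0.14, 9.0), (0.18, 9.0), (0.22, 9.0), (0.26, 9.0)]
-0.13 [(0.1, 9.0), (0.14, 9.0), (0.18, 9.0), (0.22, 9.0), (0.26, 9.0)]
-0.1 [(0.1, 9.0), (0.14, 9.0), (0.18, 9.0), (0.22, 9.0), (0.26, 9.0)]
```

```bash
cat >> h.py <<'E'
Q=R.from_euler("z",-90,degrees=True)*R.from_euler("x",180,degrees=True)
GP=np.array([8,0,6.])/1e3
BX,BY,BZ=19.3,-198.3,63.7
def bay(dx,dz,th,bx=None):
    Rb=R.from_euler("z",SA,degrees=True)*R.from_euler("y",-5,degrees=True)
    Rc=Rb*R.from_euler("y",-th,degrees=True)
    o=w(BX,BY,BZ)+Rb.apply(np.array([dx,0,dz])/1e3)
    return o+Rc.apply(GP),Rc*Q
E
python3 - <<'E'
from h import *
c=np.array([.3795,-.2307,.004]); Rc=R.from_euler("z",-15.3,degrees=True); g=c+Rc.apply(GP); q=Rc*Q
up=np.array([0,0,1])
plan([(.4,g+up*.12,q,0),(.4,g+up*.02,q,0),(.4,g,q,2,20),(0,g,q,5)])
s=r.get_state(); print(s["joints"])
E
```

```text
[[0.4,[-2.6,5.6,6.2],[-0.0,-0.0,0.132]],[0.4,[-5.3,11.1,12.3],[-0.0,-0.0,0.264]],[0.4,[-7.9,16.7,18.5],[-0.0,-0.0,0.396]],[0.4,[-10.6,22.3,24.6],[-0.0,-0.0,0.529]],[0.4,[-13.2,27.8,30.8],[0.0,-0.0,0.661]],[0.4,[-15.8,33.4,36.9],[0.0,-0.0,0.793]],[0.4,[-18.5,39.0,43.1],[-0.0,-0.0,0.925]],[0.4,[-21.1,44.6,49.2],[-0.0,-0.0,1.057]],[0.4,[-23.8,50.1,55.4],[-0.0,-0.0,1.189]],[0.4,[-26.4,55.7,61.5],[-0.0,-0.0,1.321]],[0.4,[-29.1,61.3,67.7],[-0.0,-0.0,1.454]],[0.4,[-31.7,66.8,73.8],[-0.0,-0.0,1.586]]]
[[0.4,[5.6,2.6,6.2],[-0.0,-0.0,0.132]],[0.4,[5.6,2.6,39.5],[-0.0,-0.0,0.132]],[0.4,[5.6,2.6,72.9],[-0.0,-0.0,0.132]],[0.4,[5.6,2.6,106.2],[-0.0,-0.0,0.132]],[0.4,[5.6,2.6,126.2],[-0.0,-0.0,0.132]],[0.4,[5.6,2.6,126.2],[-0.0,-0.0,0.132]],[0.4,[5.6,2.6,126.2],[-0.0,-0.0,0.132]],[0,[5.6,2.6,126.2],[-0.0,-0.0,0.132]],[0,[5.6,2.6,126.2],[-0.0,-0.0,0.132]],[0,[5.6,2.6,126.2],[-0.0,-0.0,0.132]],[0,[5.6,2.6,126.2],[-0.0,-0.0,0.132]],[0,[5.6,2.6,126.2],[-0.0,-0.0,0.132]]]
[[0,[0.0,-0.1,0.0],[-0.0,-0.0,-0.0]]]
[ 3.63522165e+00  4.95362616e-01 -2.66136515e+01  3.08691457e-02
 -6.27382092e+01  7.94597647e+01]
```

Request:
carry_out --deltas '[[0.4,[-2.6,5.6,6.2],[0,0,0.132]],[0.4,[-5.3,11.1,12.3],[0,0,0.264]],[0.4,[-7.9,16.7,18.5],[0,0,0.396]],[0.4,[-10.6,22.3,24.6],[0,0,0.529]],[0.4,[-13.2,27.8,30.8],[0,0,0.661]],[0.4,[-15.8,33.4,36.9],[0,0,0.793]],[0.4,[-18.5,39,43.1],[0,0,0.925]],[0.4,[-21.1,44.6,49.2],[0,0,1.057]],[0.4,[-23.8,50.1,55.4],[0,0,1.189]],[0.4,[-26.4,55.7,61.5],[0,0,1.321]],[0.4,[-29.1,61.3,67.7],[0,0,1.454]],[0.4,[-31.7,66.8,73.8],[0,0,1.586]]]'

```text
time_s: 35.35
tcp_pos: [0.3905, -0.2282, 0.1367]
eef_rot: [-179.9, -0.0, -98.1]
contact_force: [0.4, -0.4, 0.5]
gripper_width: 0.0351
gripper_force: 0.0
```

Request:
carry_out --deltas '[[0.4,[5.6,2.6,6.2],[0,0,0.132]],[0.4,[5.6,2.6,39.5],[0,0,0.132]],[0.4,[5.6,2.6,72.9],[0,0,0.132]],[0.4,[5.6,2.6,106.2],[0,0,0.132]],[0.4,[5.6,2.6,126.2],[0,0,0.132]],[0.4,[5.6,2.6,126.2],[0,0,0.132]],[0.4,[5.6,2.6,126.2],[0,0,0.132]],[0,[5.6,2.6,126.2],[0,0,0.132]],[0,[5.6,2.6,126.2],[0,0,0.132]],[0,[5.6,2.6,126.2],[0,0,0.132]],[0,[5.6,2.6,126.2],[0,0,0.132]],[0,[5.6,2.6,126.2],[0,0,0.132]]]' --squeeze 40

```text
time_s: 36.55
tcp_pos: [0.3863, -0.2329, 0.01]
eef_rot: [-180.0, -0.0, -105.3]
contact_force: [-1.8, -0.1, 6.9]
gripper_width: 0.01
gripper_force: 39.9
```

```bash
python3 - <<'E'
from h import *
s=r.get_state(); print(s["tcp_pos"],s["eef_rot"],s["gripper_width"],s["gripper_force"],s["contact_force"])
p,q=getcmd(); print(p)
print("lift"); plan([(0,p+[0,0,.12],q,0,30)])
a=bay(12,60,15); plan([(0,a[0],a[1],2,30)])
print("down"); a=bay(12,30,15);b=bay(12,11,15); plan([(0,*a,0,20),(0,*b,2,10)])
E
```

```text
[ 0.3863201  -0.23289854  0.01002998] [-1.79994603e+02 -1.74750292e-02 -1.05327793e+02] 0.010043926722510272 39.92171823978424 [-1.79174511 -0.05233362  6.88113656]
[ 0.38727131 -0.23279706  0.01      ]
lift
[[0,[0.0,-0.0,-30.0],[0.0,0.0,0.0]],[0,[0.0,-0.0,-60.0],[0.0,0.0,0.0]],[0,[0.0,-0.0,-90.0],[0.0,0.0,0.0]],[0,[0.0,-0.0,-120.0],[0.0,0.0,0.0]]]
[[0,[-20.7,-19.0,-0.6],[0.07,-0.005,-0.029]],[0,[-41.5,-37.9,-1.2],[0.139,-0.01,-0.058]],[0,[-62.2,-56.9,-1.7],[0.209,-0.015,-0.087]],[0,[-82.9,-75.8,-2.3],[0.279,-0.021,-0.117]],[0,[-103.6,-94.8,-2.9],[0.348,-0.026,-0.146]],[0,[-103.6,-94.8,-2.9],[0.348,-0.026,-0.146]],[0,[-103.6,-94.8,-2.9],[0.348,-0.026,-0.146]]]
down
[[0,[-0.0,3.9,14.5],[0.0,0.0,0.0]],[0,[-0.0,7.8,29.0],[0.0,0.0,0.0]],[0,[-0.0,10.2,38.2],[0.0,0.0,0.0]],[0,[-0.0,12.7,47.3],[0.0,0.0,0.0]],[0,[-0.0,12.7,47.3],[0.0,0.0,0.0]],[0,[-0.0,12.7,47.3],[0.0,0.0,0.0]]]
```

Request:
carry_out --deltas '[[0,[0,0,-30],[0,0,0]],[0,[0,0,-60],[0,0,0]],[0,[0,0,-90],[0,0,0]],[0,[0,0,-120],[0,0,0]]]'

```text
time_s: 36.95
tcp_pos: [0.3858, -0.2326, 0.1307]
eef_rot: [180.0, 0.0, -105.4]
contact_force: [2.0, -0.4, -1.7]
gripper_width: 0.0098
gripper_force: 40.0
```

Request:
carry_out --deltas '[[0,[-20.7,-19,-0.6],[0.07,-0.005,-0.029]],[0,[-41.5,-37.9,-1.2],[0.139,-0.01,-0.058]],[0,[-62.2,-56.9,-1.7],[0.209,-0.015,-0.087]],[0,[-82.9,-75.8,-2.3],[0.279,-0.021,-0.117]],[0,[-103.6,-94.8,-2.9],[0.348,-0.026,-0.146]],[0,[-103.6,-94.8,-2.9],[0.348,-0.026,-0.146]],[0,[-103.6,-94.8,-2.9],[0.348,-0.026,-0.146]]]'

```text
time_s: 37.65
tcp_pos: [0.5042, -0.1578, 0.132]
eef_rot: [-160.1, -0.0, -96.9]
contact_force: [-0.3, -0.1, -1.8]
gripper_width: 0.01
gripper_force: 40.0
```

```bash
python3 - <<'E'
from h import *
s=r.get_state(); print(s["tcp_pos"],s["eef_rot"],s["gripper_width"],s["gripper_force"],s["contact_force"])
p,q=bay(12,60,15); print(p,q.as_euler("xyz",degrees=True))
im,P=cap("scene"); cv2.imwrite("pics/s1.png",cv2.resize(im[150:300,220:400,::-1],None,fx=4,fy=4,interpolation=cv2.INTER_CUBIC))
im,P=cap("wrist","w11.png")
# cover plate in hand: express cloud in expected cover frame
T=R.from_euler("xyz",s["eef_rot"],degrees=True); Rc=T*Q.inv(); o=s["tcp_pos"]-Rc.apply(GP)
C=Rc.inv().apply((P.reshape(-1,3)-o))*1e3; C=C[np.isfinite(C[:,0])&(abs(C[:,0])<60)&(abs(C[:,1])<55)&(abs(C[:,2]-4)<2.5)]
print(len(C),np.percentile(C,[1,50,99],axis=0))
E
```

```text
[ 0.50420098 -0.15776714  0.13200524] [-1.60131579e+02 -4.87627116e-03 -9.68683575e+01] 0.009951706106593355 39.980390667915344 [-0.28866996 -0.11179002 -1.76218404]
[ 0.50604426 -0.15784302  0.13289187] [-160.      0.    -96.87]
11053 [[-33.29898728 -38.54755181   2.36366981]
 [ -0.97132094 -25.49952493   4.11243815]
 [ 34.9113283   -8.74052858   5.70323138]]
```

View pics/s1.png

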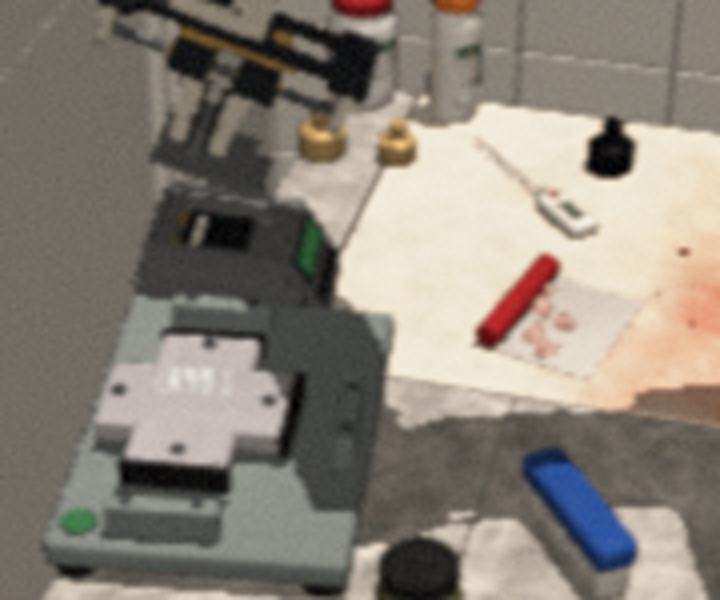

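```bash
python3 - <<'E'
from h import *
p,q=bay(12,60,15); json.dump(dict(p=p.tolist(),q=q.as_quat().tolist()),open("cmd.json","w"))
a=bay(13.8,30,15);b=bay(13.8,11.5,15); plan([(0,*a,0,20),(0,*b,3,10)])
E
```

```text
[[0,[-0.0,3.0,14.7],[0.0,0.0,0.0]],[0,[-0.0,6.0,29.4],[0.0,0.0,0.0]],[0,[-0.0,8.4,38.4],[0.0,0.0,0.0]],[0,[-0.0,10.8,47.3],[0.0,0.0,0.0]],[0,[-0.0,10.8,47.3],[0.0,0.0,0.0]],[0,[-0.0,10.8,47.3],[0.0,0.0,0.0]],[0,[-0.0,10.8,47.3],[0.0,0.0,0.0]]]
```

Request:
carry_out --deltas '[[0,[0,3,14.7],[0,0,0]],[0,[0,6,29.4],[0,0,0]],[0,[0,8.4,38.4],[0,0,0]],[0,[0,10.8,47.3],[0,0,0]],[0,[0,10.8,47.3],[0,0,0]],[0,[0,10.8,47.3],[0,0,0]],[0,[0,10.8,47.3],[0,0,0]]]'

```text
time_s: 38.45
tcp_pos: [0.5115, -0.1589, 0.085]
eef_rot: [-160.0, 0.0, -96.9]
contact_force: [-0.3, -1.2, -0.6]
gripper_width: 0.01
gripper_force: 40.0
```

```bash
cat >> h.py <<'E'
def where():
    """cover pose in the bay frame from the measured tool: dx,dy,dz mm, theta"""
    s=r.get_state(); T=R.from_euler("xyz",s["eef_rot"],degrees=True); Rc=T*Q.inv(); o=s["tcp_pos"]-Rc.apply(GP)
    Rb=R.from_euler("z",SA,degrees=True)*R.from_euler("y",-5,degrees=True)
    print("bay",np.round(Rb.inv().apply(o-w(BX,BY,BZ))*1e3,1),np.round((Rb.inv()*Rc).as_euler("xyz",degrees=True),2),"F",np.round(Rb.inv().apply(s["contact_force"]),1),"M",np.round(s["moment"],2),round(s["gripper_width"]*1e3,1),s["time_s"])
E
python3 - <<'E'
from h import *
where()
# slide forward in the bay
plan([(0,*bay(5,11.5,15),0,5),(0,*bay(-.2,11,15),2,5)])
E
```

```text
bay [13.4 -0.4 11.8] [  0.02 -15.03  -0.07] F [-0.3 -1.2 -0.5] M [0.22 1.24 0.  ] 10.0 38.45
[[0,[0.0,4.3,-1.1],[0.0,0.0,0.0]],[0,[0.0,8.5,-2.3],[0.0,0.0,0.0]],[0,[0.0,11.1,-2.7],[0.0,0.0,0.0]],[0,[-0.0,13.7,-3.1],[0.0,0.0,0.0]],[0,[-0.0,13.7,-3.1],[0.0,0.0,0.0]],[0,[-0.0,13.7,-3.1],[0.0,0.0,0.0]]]
```

```bash
python3 - <<'E'
from h import *
p,q=bay(13.8,11.5,15); json.dump(dict(p=p.tolist(),q=q.as_quat().tolist()),open("cmd.json","w"))
plan([(0,*bay(6,10,15),0,5),(0,*bay(-.5,9.6,15),2,4)])
E
```

```text
[[0,[-0.0,4.0,-0.3],[0.0,0.0,0.0]],[0,[0.0,7.9,-0.6],[0.0,0.0,0.0]],[0,[0.0,11.1,-1.2],[0.0,0.0,0.0]],[0,[-0.0,14.3,-1.9],[0.0,0.0,0.0]],[0,[-0.0,14.3,-1.9],[0.0,0.0,0.0]],[0,[-0.0,14.3,-1.9],[0.0,0.0,0.0]]]
```

Request:
carry_out --deltas '[[0,[0,4,-0.3],[0,0,0]],[0,[0,7.9,-0.6],[0,0,0]],[0,[0,11.1,-1.2],[0,0,0]],[0,[0,14.3,-1.9],[0,0,0]],[0,[0,14.3,-1.9],[0,0,0]],[0,[0,14.3,-1.9],[0,0,0]]]'

```text
time_s: 39.05
tcp_pos: [0.4971, -0.1569, 0.0813]
eef_rot: [-160.0, 0.0, -96.9]
contact_force: [0.7, 0.7, -1.6]
gripper_width: 0.0097
gripper_force: 40.0
```

```bash
python3 - <<'E'
from h import *
where()
w_=[]
for th in(12,9,6,3.5):
    t=np.radians(th); w_.append((0,*bay(-35+35*np.cos(t)+.8,.6+35*np.sin(t),th),1,4,4))
plan(w_)
E
```

```text
bay [-1.5 -0.1  9.4] [ 1.000e-02 -1.499e+01 -2.000e-02] F [ 0.4  0.8 -1.7] M [ 0.25  1.21 -0.07] 9.7 39.05
[[0,[-0.0,-0.4,2.3],[-0.052,0.0,0.0]],[0,[-0.0,-0.4,2.3],[-0.052,0.0,0.0]],[0,[-0.0,-0.5,4.5],[-0.105,0.0,0.0]],[0,[-0.0,-0.5,4.5],[-0.105,0.0,0.0]],[0,[0.0,-0.5,6.8],[-0.157,-0.0,0.0]],[0,[0.0,-0.5,6.8],[-0.157,-0.0,0.0]],[0,[0.0,-0.4,8.7],[-0.201,-0.0,-0.0]],[0,[0.0,-0.4,8.7],[-0.201,-0.0,-0.0]]]
```

Request:
carry_out --deltas '[[0,[0,-0.4,2.3],[-0.052,0,0]],[0,[0,-0.4,2.3],[-0.052,0,0]],[0,[0,-0.5,4.5],[-0.105,0,0]],[0,[0,-0.5,4.5],[-0.105,0,0]],[0,[0,-0.5,6.8],[-0.157,0,0]],[0,[0,-0.5,6.8],[-0.157,0,0]],[0,[0,-0.4,8.7],[-0.201,0,0]],[0,[0,-0.4,8.7],[-0.201,0,0]]]'

```text
time_s: 39.85
tcp_pos: [0.5014, -0.1578, 0.0732]
eef_rot: [-171.4, -0.0, -96.9]
contact_force: [1.0, -0.6, 0.1]
gripper_width: 0.0095
gripper_force: 40.0
```

```bash
python3 - <<'E'
from h import *
where()
t=np.radians(1)
plan([(0,*bay(.5,.5+35*np.sin(t),1),3,4,4)])
E
```

```text
bay [ 0.7 -0.5  2.4] [-0.04 -3.59 -0.07] F [ 1.1 -0.4 -0. ] M [ 0.07  0.44 -0.01] 9.5 39.85
[[0,[-0.0,0.0,2.0],[-0.043,-0.0,0.0]],[0,[-0.0,0.0,2.0],[-0.043,-0.0,0.0]],[0,[-0.0,0.0,2.0],[-0.043,-0.0,0.0]],[0,[-0.0,0.0,2.0],[-0.043,-0.0,0.0]]]
```

Swing nearly shut, open gently, rise along the tool axis.

Request:
carry_out --deltas '[[0,[0,0,2],[-0.043,0,0]],[0,[0,0,2],[-0.043,0,0]],[0,[0,0,2],[-0.043,0,0]],[0.3,[0,0,2],[-0.043,0,0]],[0.3,[0,0,2],[-0.043,0,0]],[0.3,[0,0,2],[-0.043,0,0]],[0.3,[0,0,2],[-0.043,0,0]]]'

```text
time_s: 40.55
tcp_pos: [0.5008, -0.1574, 0.0714]
eef_rot: [-174.0, 0.0, -96.9]
contact_force: [0.7, -0.4, 0.1]
gripper_width: 0.026
gripper_force: 0.0
```

```bash
python3 - <<'E'
from h import *
where()
p,q=getcmd()
plan([(.3,p+q.apply([0,0,-.08]),q,0,30),(.3,w(-10,-170,210),Rd(SA-90),2)])
E
```

```text
bay [-0.4 -0.2  0.9] [ 0.02 -1.04 -0.03] F [ 0.7 -0.4  0.1] M [0.07 0.24 0.01] 26.0 40.55
[[0.3,[-0.0,0.0,-26.7],[0.0,0.0,0.0]],[0.3,[0.0,-0.0,-53.3],[0.0,0.0,0.0]],[0.3,[0.0,-0.0,-80.0],[0.0,0.0,0.0]],[0.3,[-14.2,11.2,-110.8],[-0.053,-0.0,0.0]],[0.3,[-28.3,22.4,-141.5],[-0.105,-0.0,0.0]],[0.3,[-28.3,22.4,-141.5],[-0.105,-0.0,0.0]],[0.3,[-28.3,22.4,-141.5],[-0.105,-0.0,0.0]]]
```

Request:
carry_out --deltas '[[0.3,[0,0,-26.7],[0,0,0]],[0.3,[0,0,-53.3],[0,0,0]],[0.3,[0,0,-80],[0,0,0]],[0.3,[-14.2,11.2,-110.8],[-0.053,0,0]],[0.3,[-28.3,22.4,-141.5],[-0.105,0,0]],[0.3,[-28.3,22.4,-141.5],[-0.105,0,0]],[0.3,[-28.3,22.4,-141.5],[-0.105,0,0]]]'

```text
time_s: 41.25
tcp_pos: [0.4678, -0.1245, 0.2102]
eef_rot: [-179.9, 0.1, -96.9]
contact_force: [-0.5, -0.4, -0.4]
gripper_width: 0.0263
gripper_force: 0.0
```

```bash
cat > chk.py <<'E'
from h import *
import sys
im,P=cap("wrist",sys.argv[1])
Rb=R.from_euler("z",SA,degrees=True)*R.from_euler("y",-5,degrees=True)
B=Rb.inv().apply(P.reshape(-1,3)-w(BX,BY,BZ))*1e3; B=B[np.isfinite(B[:,0])]
for nm,x0,x1,y0,y1 in(("ledge",-50,-41,-30,30),("plate front",-33,-25,-30,30),("plate left",-10,-2,25,35),("plate right",-10,-2,-36,-26),("plate rear",22,32,-30,30),("rear wall",41,45,-30,30),("wall L",-10,20,41.5,44),("wall R",-10,20,-44,-41.5),("bar",4,12,-18,18)):
    m=(B[:,0]>x0)&(B[:,0]<x1)&(B[:,1]>y0)&(B[:,1]<y1)&(abs(B[:,2])<45); print(nm,m.sum(),np.round(np.percentile(B[m,2],[10,50,90]),1) if m.sum()>3 else None)
m=(abs(B[:,2]-28)<4)&(abs(B[:,0])<40)&(abs(B[:,1])<40); print("bar c",B[m].min(0),B[m].max(0))
E
python3 chk.py w12.png
```

```text
ledge 960 [3.1 4.  5. ]
plate front 871 [3.1 4.  5. ]
plate left 136 [3.2 4.2 5.3]
plate right 153 [3.4 4.2 5.1]
plate rear 1110 [3.1 4.  4.9]
rear wall 443 [3.  3.9 4.9]
wall L 121 [3.1 4.  4.9]
wall R 170 [3.1 3.9 4.7]
bar 616 [27.  27.9 28.8]
bar c [  2.25259505 -22.60480733  24.03698316] [12.28000997 21.09705698 30.28127181]
```

View pics/w12.png

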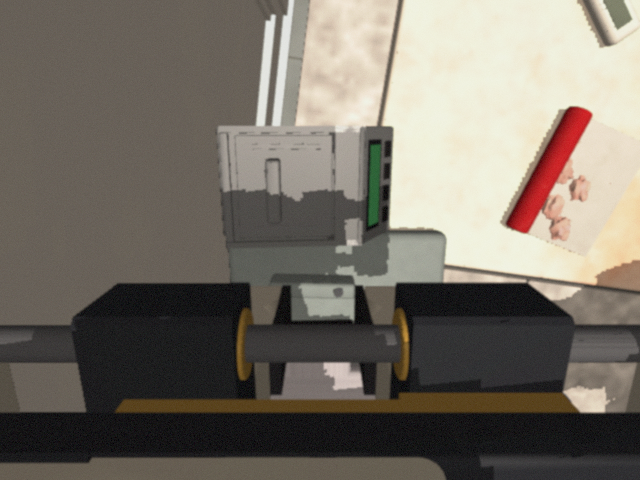

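```bash
python3 - <<'E'
from h import *
for n in("w9","top0"):
    P=np.load(n+".npz")["P"]; print(n)
    for nm,x,y in(("big",.416,-.362),("small",.355,-.351)):
        A=P[np.isfinite(P[...,0])&(abs(P[...,0]-x)<.032)&(abs(P[...,1]-y)<.035)&(P[...,2]>.012)&(P[...,2]<.06)]*1e3
        if len(A)<9: continue
        for lo,hi in((12,20),(20,25),(25,30),(30,36),(36,50)):
            B=A[(A[:,2]>lo)&(A[:,2]<hi)]
            if len(B)>5: print(nm,(lo,hi),len(B),[np.round(v,1) for v in cv2.minEnclosingCircle(B[:,:2].astype("f4"))])
    m=np.isfinite(P[...,0])&(P[...,2]>.07)&(P[...,2]<.2)&(P[...,1]<-.30)&(P[...,1]>-.6)&(P[...,0]>.25)&(P[...,0]<.55); A=P[m]*1e3
    k,l,st,c=cv2.connectedComponentsWithStats(m.astype("u1"))
    for i in range(1,k):
        if st[i,4]>20: B=P[l==i]*1e3; print("tall",st[i,4],B.min(0).round(),B.max(0).round())
E
```

```text
w9
big (12, 20) 96 [array([ 421.2, -366.7]), np.float64(19.1)]
big (20, 25) 550 [array([ 418.3, -371.6]), np.float64(20.5)]
big (25, 30) 265 [array([ 419.1, -370.8]), np.float64(17.5)]
big (30, 36) 7 [array([ 419.3, -369.6]), np.float64(9.3)]
big (36, 50) 270 [array([ 418.7, -370.9]), np.float64(9.2)]
small (12, 20) 176 [array([ 357. , -358.2]), np.float64(16.8)]
small (20, 25) 374 [array([ 357.3, -357.9]), np.float64(16.2)]
small (30, 36) 149 [array([ 357.1, -358.1]), np.float64(7.8)]
small (36, 50) 21 [array([ 358. , -358.1]), np.float64(5.9)]
tall 433 [ 536. -496.   70.] [ 550. -471.  103.]
tall 3558 [ 357. -486.   70.] [ 416. -439.  103.]
tall 415 [ 320. -452.   70.] [ 331. -418.   99.]
top0
big (12, 20) 21 [array([ 414.6, -365.1]), np.float64(19.0)]
big (20, 25) 74 [array([ 417.4, -370.2]), np.float64(20.8)]
big (25, 30) 86 [array([ 416.7, -369.5]), np.float64(19.8)]
big (36, 50) 51 [array([ 416.7, -370.5]), np.float64(9.6)]
small (12, 20) 34 [array([ 355.7, -357.5]), np.float64(17.3)]
small (20, 25) 80 [array([ 354.9, -357.5]), np.float64(16.2)]
small (25, 30) 10 [array([ 356.3, -356.8]), np.float64(13.7)]
small (30, 36) 15 [array([ 355.1, -357. ]), np.float64(8.0)]
small (36, 50) 18 [array([ 355.3, -356.1]), np.float64(6.5)]
tall 1362 [ 509. -600.   70.] [ 550. -437.  200.]
tall 635 [ 355. -496.   70.] [ 414. -437.  108.]
tall 444 [ 286. -453.   70.] [ 328. -412.  127.]
```

```bash
python3 - <<'E'
from h import *
b=[.4186,-.3709]; q=Rd(-145)
plan([(.65,b+[.20],q,0),(.65,b+[.05],q,0),(.65,b+[.006],q,1,22),(.2,b+[.006],q,6)])
print("lift"); plan([(.2,b+[.15],q,0,25),(.2,w(0,0,170),Rd(SA-90),2,35)])
E
```

```text
[[0.65,[35.8,2.8,1.4],[-0.0,0.0,0.12]],[0.65,[71.5,5.7,2.9],[-0.0,0.0,0.24]],[0.65,[107.3,8.5,4.3],[-0.0,0.0,0.36]],[0.65,[143.0,11.3,5.7],[-0.0,0.0,0.48]],[0.65,[178.8,14.1,7.1],[-0.0,0.0,0.6]],[0.65,[214.5,17.0,8.6],[-0.0,0.0,0.72]],[0.65,[250.3,19.8,10.0],[-0.0,0.0,0.84]],[0.65,[250.3,19.8,47.5],[-0.0,0.0,0.84]],[0.65,[250.3,19.8,85.0],[-0.0,0.0,0.84]],[0.65,[250.3,19.8,122.5],[-0.0,0.0,0.84]],[0.65,[250.3,19.8,160.0],[-0.0,0.0,0.84]],[0.65,[250.3,19.8,174.6],[-0.0,0.0,0.84]]]
[[0.65,[-0.0,0.0,14.7],[-0.0,0.0,0.0]],[0.65,[-0.0,0.0,29.4],[-0.0,0.0,0.0]],[0.65,[-0.0,0.0,29.4],[-0.0,0.0,0.0]],[0.2,[-0.0,0.0,29.4],[-0.0,0.0,0.0]],[0.2,[-0.0,0.0,29.4],[-0.0,0.0,0.0]],[0.2,[-0.0,0.0,29.4],[-0.0,0.0,0.0]],[0.2,[-0.0,0.0,29.4],[-0.0,0.0,0.0]],[0.2,[-0.0,0.0,29.4],[-0.0,0.0,0.0]],[0.2,[-0.0,0.0,29.4],[-0.0,0.0,0.0]],[0.2,[-0.0,0.0,29.4],[-0.0,0.0,0.0]]]
lift
[[0.2,[-0.0,0.0,-24.0],[-0.0,0.0,0.0]],[0.2,[-0.0,0.0,-48.0],[-0.0,0.0,0.0]],[0.2,[-0.0,0.0,-72.0],[-0.0,0.0,0.0]],[0.2,[-0.0,0.0,-96.0],[-0.0,0.0,0.0]],[0.2,[-0.0,0.0,-120.0],[-0.0,0.0,0.0]],[0.2,[-0.0,0.0,-144.0],[-0.0,0.0,0.0]],[0.2,[-23.3,22.6,-145.6],[-0.0,0.0,-0.065]],[0.2,[-46.6,45.1,-147.1],[-0.0,0.0,-0.129]],[0.2,[-69.9,67.6,-148.6],[-0.0,0.0,-0.194]],[0.2,[-93.2,90.2,-150.2],[-0.0,0.0,-0.258]],[0.2,[-116.5,112.7,-151.7],[-0.0,0.0,-0.323]],[0.2,[-139.7,135.3,-153.2],[-0.0,0.0,-0.388]]]
[[0.2,[-30.1,12.0,-1.6],[-0.0,0.0,-0.064]],[0.2,[-60.2,24.1,-3.1],[-0.0,0.0,-0.129]],[0.2,[-90.3,36.1,-4.7],[-0.0,0.0,-0.194]],[0.2,[-120.4,48.2,-6.2],[-0.0,0.0,-0.258]],[0.2,[-150.4,60.2,-7.7],[-0.0,0.0,-0.323]],[0.2,[-180.5,72.3,-9.3],[-0.0,0.0,-0.387]],[0.2,[-210.6,84.3,-10.8],[-0.0,0.0,-0.452]],[0.2,[-210.6,84.3,-10.8],[-0.0,0.0,-0.452]],[0.2,[-210.6,84.3,-10.8],[-0.0,0.0,-0.452]]]
```

Request:
carry_out --deltas '[[0.65,[35.8,2.8,1.4],[0,0,0.12]],[0.65,[71.5,5.7,2.9],[0,0,0.24]],[0.65,[107.3,8.5,4.3],[0,0,0.36]],[0.65,[143,11.3,5.7],[0,0,0.48]],[0.65,[178.8,14.1,7.1],[0,0,0.6]],[0.65,[214.5,17,8.6],[0,0,0.72]],[0.65,[250.3,19.8,10],[0,0,0.84]],[0.65,[250.3,19.8,47.5],[0,0,0.84]],[0.65,[250.3,19.8,85],[0,0,0.84]],[0.65,[250.3,19.8,122.5],[0,0,0.84]],[0.65,[250.3,19.8,160],[0,0,0.84]],[0.65,[250.3,19.8,174.6],[0,0,0.84]]]'

```text
time_s: 42.5
tcp_pos: [0.414, -0.3698, 0.03]
eef_rot: [179.6, -0.2, -145.1]
contact_force: [-0.9, 0.1, 0.6]
gripper_width: 0.0569
gripper_force: 0.0
```

Request:
carry_out --deltas '[[0.65,[0,0,14.7],[0,0,0]],[0.65,[0,0,29.4],[0,0,0]],[0.65,[0,0,29.4],[0,0,0]],[0.2,[0,0,29.4],[0,0,0]],[0.2,[0,0,29.4],[0,0,0]],[0.2,[0,0,29.4],[0,0,0]],[0.2,[0,0,29.4],[0,0,0]],[0.2,[0,0,29.4],[0,0,0]],[0.2,[0,0,29.4],[0,0,0]],[0.2,[0,0,29.4],[0,0,0]]]' --squeeze 35

```text
time_s: 43.5
tcp_pos: [0.418, -0.3712, 0.0062]
eef_rot: [-180.0, 0.0, -145.0]
contact_force: [-1.2, -0.0, 6.1]
gripper_width: 0.0387
gripper_force: 35.0
```

Request:
carry_out --deltas '[[0.2,[0,0,-24],[0,0,0]],[0.2,[0,0,-48],[0,0,0]],[0.2,[0,0,-72],[0,0,0]],[0.2,[0,0,-96],[0,0,0]],[0.2,[0,0,-120],[0,0,0]],[0.2,[0,0,-144],[0,0,0]],[0.2,[-23.3,22.6,-145.6],[0,0,-0.065]],[0.2,[-46.6,45.1,-147.1],[0,0,-0.129]],[0.2,[-69.9,67.6,-148.6],[0,0,-0.194]],[0.2,[-93.2,90.2,-150.2],[0,0,-0.258]],[0.2,[-116.5,112.7,-151.7],[0,0,-0.323]],[0.2,[-139.7,135.3,-153.2],[0,0,-0.388]]]'

```text
time_s: 44.7
tcp_pos: [0.4538, -0.1785, 0.1583]
eef_rot: [179.9, 0.0, -122.7]
contact_force: [0.3, 0.3, -2.3]
gripper_width: 0.0388
gripper_force: 35.0
```

Request:
carry_out --deltas '[[0.2,[-30.1,12,-1.6],[0,0,-0.064]],[0.2,[-60.2,24.1,-3.1],[0,0,-0.129]],[0.2,[-90.3,36.1,-4.7],[0,0,-0.194]],[0.2,[-120.4,48.2,-6.2],[0,0,-0.258]],[0.2,[-150.4,60.2,-7.7],[0,0,-0.323]],[0.2,[-180.5,72.3,-9.3],[0,0,-0.387]],[0.2,[-210.6,84.3,-10.8],[0,0,-0.452]],[0.2,[-210.6,84.3,-10.8],[0,0,-0.452]],[0.2,[-210.6,84.3,-10.8],[0,0,-0.452]]]'

```text
time_s: 45.6
tcp_pos: [0.497, 0.0432, 0.1689]
eef_rot: [179.9, -0.0, -96.9]
contact_force: [0.3, -0.3, -3.0]
gripper_width: 0.0389
gripper_force: 35.0
```

```bash
python3 - <<'E'
from h import *
s=r.get_state(); print(s["tcp_pos"],s["eef_rot"],s["gripper_width"],w(0,0,170))
q=Rd(SA-90); d=w(0,0,0)
plan([(.2,d+[0,0,.075],q,0,30),(.2,d+[0,0,.063],q,3,6)])
E
```

```text
[0.49697026 0.04320369 0.16893376] [ 1.79886460e+02 -7.06905319e-03 -9.68517876e+01] 0.03888834146263697 [0.4985 0.0428 0.17  ]
[[0.2,[-0.0,0.0,23.7],[-0.0,-0.0,0.0]],[0.2,[-0.0,0.0,47.5],[-0.0,-0.0,0.0]],[0.2,[-0.0,0.0,71.2],[-0.0,-0.0,0.0]],[0.2,[-0.0,0.0,95.0],[-0.0,-0.0,0.0]],[0.2,[-0.0,0.0,101.0],[-0.0,-0.0,0.0]],[0.2,[-0.0,0.0,107.0],[-0.0,-0.0,0.0]],[0.2,[-0.0,0.0,107.0],[-0.0,-0.0,0.0]],[0.2,[-0.0,0.0,107.0],[-0.0,-0.0,0.0]],[0.2,[-0.0,0.0,107.0],[-0.0,-0.0,0.0]]]
```

Request:
carry_out --deltas '[[0.2,[0,-1.5,24],[0,0,0]],[0.2,[0,-1.5,47.5],[0,0,0]],[0.2,[0,-1.5,71],[0,0,0]],[0.2,[0,-1.5,95],[0,0,0]],[0.2,[0,-1.5,101],[0,0,0]],[0.2,[0,-1.5,107],[0,0,0]],[0.2,[0,-1.5,107],[0,0,0]],[0.2,[0,-1.5,107],[0,0,0]]]'

```text
time_s: 46.4
tcp_pos: [0.4997, 0.0425, 0.0634]
eef_rot: [-180.0, 0.1, -96.9]
contact_force: [0.0, 1.1, -1.9]
gripper_width: 0.039
gripper_force: 35.0
```

Request:
carry_out --deltas '[[0.2,[0,0.5,1],[0,0,0]],[0.2,[0,0.5,1.3],[0,0,0]],[0.2,[0,0.5,1.3],[0,0,0]]]'

```text
time_s: 46.7
tcp_pos: [0.4992, 0.0428, 0.0622]
eef_rot: [-180.0, 0.0, -96.9]
contact_force: [-1.2, 0.5, 5.4]
gripper_width: 0.0387
gripper_force: 35.0
```

Request:
carry_out --deltas '[[0.65,[0,0,0],[0,0,0]],[0.65,[0,0,0],[0,0,0]],[0.65,[0,0,0],[0,0,0]],[0.65,[0,0,0],[0,0,0]],[0.65,[0,0,-20],[0,0,0]],[0.65,[0,0,-60],[0,0,0]],[0.65,[0,0,-100],[0,0,0]],[0.65,[-20,30,-140],[0,0,0]],[0.65,[-40,65,-175],[0,0,0]],[0.65,[-60,100,-210],[0,0,0]],[0.65,[-60,100,-210],[0,0,0]],[0.65,[-60,100,-210],[0,0,0]]]'

```text
time_s: 47.9
tcp_pos: [0.4065, 0.1152, 0.273]
eef_rot: [-179.9, 0.2, -96.8]
contact_force: [-0.7, -0.2, -0.3]
gripper_width: 0.0569
gripper_force: 0.0
```

```bash
cat > fin.py <<'E'
from h import *
from fit import toscale
s=r.get_state(); print(s["tcp_pos"],s["time_s"])
im,P=cap("wrist"); it,Pt=cap("top")
cv2.imwrite("pics/fin.png",np.vstack([np.hstack([cv2.resize(im,(400,300)),cv2.resize(it[100:400,60:460],(400,300))]),cv2.resize(it[130:280,70:470],(800,300))])[:,:,::-1])
for n,p in(("wrist",P),("top",Pt)):
    S=toscale(p,[*SC,SA]); S=S[np.isfinite(S[...,0])]
    for lo,hi in((70,79),(79,85),(90,104)):
        m=(S[:,2]>lo)&(S[:,2]<hi)&(abs(S[:,0])<60)&(abs(S[:,1])<60)
        if m.sum()>5: print(n,(lo,hi),m.sum(),cv2.minEnclosingCircle(S[m,:2].astype("f4")),np.median(S[m,2]))
print(tray(Pt))
E
python3 fin.py; python3 chk.py w13.png
```

```text
[0.40647994 0.1151891  0.27303067] 47.9
wrist (70, 79) 308 ((1.040509581565857, 0.04378822445869446), 20.258209228515625) 77.91113532083705
wrist (79, 85) 1116 ((0.5067040324211121, -0.009871182031929493), 19.729555130004883) 80.7832878915246
wrist (90, 104) 460 ((0.7108240127563477, -0.1180587187409401), 9.464709281921387) 97.73458321743723
top (70, 79) 43 ((-0.31553152203559875, 0.7108176350593567), 20.297775268554688) 77.715847282263
top (79, 85) 134 ((-0.5971909165382385, 0.6518687009811401), 19.817834854125977) 81.495677581792
top (90, 104) 54 ((-1.0685564279556274, 1.1603940725326538), 9.14247989654541) 98.10479924034776
(array([503.76083374, 522.46337891]), (255.63348388671875, 108.4771957397461), 41.261600494384766)
ledge 0 None
plate front 0 None
plate left 0 None
plate right 0 None
plate rear 0 None
rear wall 0 None
wall L 0 None
wall R 0 None
bar 0 NoneTraceback (most recent call last):
  File "chk.py", line 8, in <module>
    m=(abs(B[:,2]-28)<4)&(abs(B[:,0])<40)&(abs(B[:,1])<40); print("bar c",B[m].min(0),B[m].max(0))
                                                                          ~~~~~~~~^^^
    return umr_minimum(a, axis, None, out, keepdims, initial, where)
ValueError: zero-size array to reduction operation minimum which has no identity
```

View pics/fin.png

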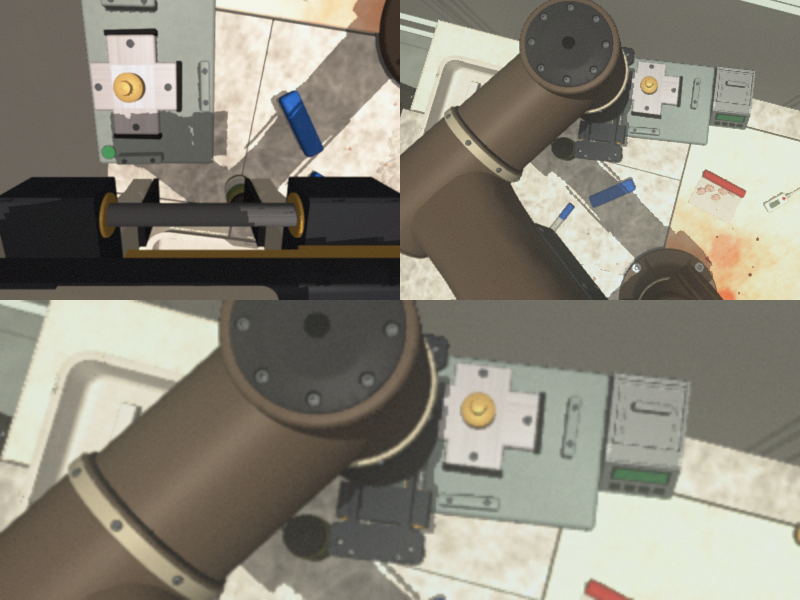

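```bash
python3 - <<'E'
from h import *
im,P=cap("scene"); hsv=cv2.cvtColor(im,cv2.COLOR_RGB2HSV)
a=np.radians(-14.65); d=P[...,:2]*1e3-[441,437.4]; X=np.cos(a)*d[...,0]+np.sin(a)*d[...,1]; Y=-np.sin(a)*d[...,0]+np.cos(a)*d[...,1]; Z=P[...,2]*1e3
for nm,m in(("wood",(hsv[...,0]>5)&(hsv[...,0]<25)&(hsv[...,1]>90)),("any",hsv[...,1]<90)):
    k=m&(abs(X)<85)&(abs(Y)<92)&(Z>16)&(Z<40); n,l,st,_=cv2.connectedComponentsWithStats(k.astype("u1"))
    for i in range(1,n):
        if st[i,4]>25: q=l==i; print(nm,st[i,4],X[q].min(),X[q].max(),Y[q].min(),Y[q].max(),np.percentile(Z[q],[50,98]))
rim=(Z>36)&(Z<50)&(abs(X)<150)&(abs(Y)<160); print("rim",[np.nanpercentile(v[rim],[1,99]) for v in(X,Y)])
E
```

```text
wood 421 10.321541176644182 76.59704118171635 -40.67829865946278 -10.055724738352833 [28.54583577 32.70641599]
wood 462 -74.62319993187381 -8.41427308288193 -39.5042196920392 -7.578321519998119 [30.92172645 35.85744466]
any 592 -48.47504038717747 67.41748398445539 32.90141922511292 57.18423613287992 [23.98250152 27.71532824]
rim [array([-118.94949262,  116.16695063]), array([-128.81695038,  126.64644228])]
```

Both wedges and the block lie in the tray, the tray hasn't moved, and nothing touches the robot, so I'm handing in.

```bash
python3 -c "
from h import *
print(r.close_job())"
```

```text
the job is handed in; nothing more can be done
None
```

The job is done and handed in at about 48 s: the jar stands upright on the bench, both wedges (the front gap was empty) and the block lie in the tray, the battery cover is shut flush, and the larger brass weight stands upright within about 2 mm of the middle of the spider; the hand-in gave no verdict.

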